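# Clear the rack bench: sort the modules and assemble the room sensor

### The job

Tidy up after the rack work: lay the transceiver with the blue tab in the blue tray, the one with the pink tab in the pink tray and the white network jack in the white tray, each flat on the tray's floor and the same way up as you found it. On the yellow pad build the room sensor: first the black round base centred in the ring, then, once the base is there, the white sensor standing upright centred on the base. Set everything down gently instead of letting it drop, and leave the amber jar where it stands.

Things in the scene. Friction and masses are not known exactly. Their poses are not given: they have to be found in the camera images.
- optic_blue: optical transceiver with a blue pull tab and blue stripe on top: flat bar 68 mm long (x), 20 wide (y), 13 high, 50 g; origin mid-length and mid-width on its underside, z up; steel body 20 mm wide from x = -34 to +18 mm, blue tab 18 mm wide, 11 mm to its top, from +18 to +34 mm; centre of mass about 5 mm towards -x: grip across the width near x = -6 mm
- optic_pink: optical transceiver with a pink pull tab and pink stripe on top: flat bar 68 mm long (x), 20 wide (y), 13 high, 50 g; origin mid-length and mid-width on its underside, z up; steel body 20 mm wide from x = -34 to +18 mm, pink tab 18 mm wide, 11 mm to its top, from +18 to +34 mm; centre of mass about 5 mm towards -x: grip across the width near x = -6 mm
- jack: white snap-in network jack, a plastic block 32 mm long (x), 17 mm wide (y), 20 mm high, about 20 g, with a black socket mouth on its -x end and a black patch with a brass line on top; origin at the centre of its underside, z up
- base: black round mounting base with a small bright steel disc (28 mm) flush in the middle of its top: 60 mm diameter, 12 mm thick, about 120 g, flat on both faces; origin at the centre of its underside, z up
- sensor: white round room sensor, 44 mm diameter, straight-sided up to 26 mm, 30 mm high in all, with a green spot on top, about 80 g, flat underside; origin at the centre of its underside, z up. Nothing locates it on the base: it simply stands on its flat top
- tray_blue: blue square open tray, 110 x 110 mm outside, 25 mm high, walls and floor 4 mm thick (inside 102 x 102 mm), fixed to the bench; origin at the centre of its underside on the bench, z up, x and y along its sides
- tray_pink: pink square open tray, 110 x 110 mm outside, 25 mm high, walls and floor 4 mm thick (inside 102 x 102 mm), fixed to the bench; origin at the centre of its underside on the bench, z up, x and y along its sides
- tray_white: white square open tray, 110 x 110 mm outside, 25 mm high, walls and floor 4 mm thick (inside 102 x 102 mm), fixed to the bench; origin at the centre of its underside on the bench, z up, x and y along its sides
- pad: yellow square pad, 100 x 100 mm, 4 mm thick, fixed to the bench, marked with a black ring 68 mm across its outer edge, 60 mm inside, and a black dot in its centre; origin at the centre of its underside on the bench (pad top 4 mm above it), z up
- jar: bystander, to be left alone: small amber glass jar with a black lid, 40 mm diameter, 52 mm high, 250 g, standing loose between the trays; origin at the centre of its underside, z up. A screwdriver and a spanner also lie between the trays, lower than 40 mm; nothing else stands near

How it is judged (in metres and radians):
On the way, in this order (a step that is already met when the one before it is completed fails the run):
1. the black base lies centred in the ring of the yellow pad, released (horizontal distance between base and pad below 0.012 m and z of base in the frame of pad between 0.001 and 0.008 m and angle between base's own z axis and vertical below 0.1 rad and contact force between the fingers and base below 0.1 N), for 0.2 s.
2. the white sensor stands centred on the base on the pad, released (horizontal distance between base and pad below 0.012 m and z of base in the frame of pad between 0.001 and 0.008 m and angle between each of base, sensor's own z axis and vertical below 0.1 rad and horizontal distance between sensor and base below 0.007 m and z of sensor in the frame of base between 0.009 and 0.016 m and contact force between the fingers and sensor below 0.1 N), for 0.2 s.
At the end, for the whole second after the job is handed in: Transceivers flat in the tray of their colour, jack in the white tray (origin within 45 mm of the tray's centre along each side, tilt under 0.15 rad); base flat on the pad within 12 mm of its centre, sensor on it within 7 mm of its centre, tilt under 0.1 rad; all released, at rest (all of step 2 and x of optic_blue in the frame of tray_blue between -0.045 and 0.045 m and y of optic_blue in the frame of tray_blue between -0.045 and 0.045 m and z of optic_blue in the frame of tray_blue between -0.002 and 0.012 m and angle between each of optic_blue, optic_pink, jack's own z axis and vertical below 0.15 rad and x of optic_pink in the frame of tray_pink between -0.045 and 0.045 m and y of optic_pink in the frame of tray_pink between -0.045 and 0.045 m and z of optic_pink in the frame of tray_pink between -0.002 and 0.012 m and x of jack in the frame of tray_white between -0.045 and 0.045 m and y of jack in the frame of tray_white between -0.045 and 0.045 m and z of jack in the frame of tray_white between -0.002 and 0.012 m and contact force between the fingers and optic_blue below 0.1 N and contact force between the fingers and optic_pink below 0.1 N and contact force between the fingers and jack below 0.1 N and contact force between the fingers and base below 0.1 N and linear speed of each of optic_blue, optic_pink, jack, base, sensor below 0.02 m/s); the robot touches nothing.
It fails at once if the amber jar is shifted more than 30 mm or tipped more than 0.4 rad (distance of jar from where it was at the start of the episode above 0.03 m or angle between jar's own z axis and vertical above 0.4 rad).
It fails at once if a thing is dropped or thrown: it moves faster than 0.8 m/s (a fall of about 33 mm) while the fingers do not hold it ((contact force between the fingers and optic_blue below 0.1 N and linear speed of optic_blue above 0.8 m/s) or (contact force between the fingers and optic_pink below 0.1 N and linear speed of optic_pink above 0.8 m/s) or (contact force between the fingers and jack below 0.1 N and linear speed of jack above 0.8 m/s) or (contact force between the fingers and base below 0.1 N and linear speed of base above 0.8 m/s) or (contact force between the fingers and sensor below 0.1 N and linear speed of sensor above 0.8 m/s)).
It also fails if it takes over 138 s, if anything falls off the work surface, if the arm or the gripper's body presses on something with over 40 N, if the wrist force passes 120 N, or if a joint passes its speed limit or range.

### The arm

A 7-joint arm with a two-finger parallel gripper is mounted at the origin on the work surface. World frame = base frame: x ahead of the robot, y to its left, z up, the work surface at z = 0. Lengths are in mm, angles in rad, forces in N, time in s.
With the tool pointing down it reaches from about 400 to 850 mm from the base axis. Payload 4.5 kg.
Tool frame: the origin (TCP) lies midway between the tips of the shut fingers; the grasp point (between the pads) lies 19 mm behind it; z points along the fingers, y is the direction in which the jaws open and shut (so a half turn about z gives the same grasp; the last joint's range is limited). The gripper opens to 88 mm and grips with 3 to 60 N. Pads are 18 mm wide; open, the fingers measure 123 mm over their backs; the gripper's body (75 mm by 187 mm) begins 45 mm behind the grasp point.
Start: joints at [-1.216, 0.689, -0.195, 1.565, 0.157, 0.902, -0.215], TCP at [197.059, 593.145, 238.743] pointing down, gripper open.
Joint ranges: [-3.01, 3.01], [-0.46, 2.08], [-1.47, 1.51], [0.13, 2.56], [-1, 4.14], [0.04, 2.09], [-2.66, 2.66]. Speed limits (rad/s): [2.57, 2.57, 3.14, 3.14, 3.14, 3.14, 3.14].

### API

Orientations are given as a rotation vector (axis times angle).
In Python, from cell import robot gives the robot as it stands.
- The arm moves only by the shell command python3 -m crank 'ROWS'. ROWS is JSON, a list of rows, each a list of 5 numbers: the shift along the tool's x, y, z in m, then the turn about the tool's z in rad, then the opening, from 0 (shut) to 1 (fully open). In form: [[dx, dy, dz, twist, grip], ...]. A call has 1 to 5 rows; each row shifts and turns the pose as measured when the row begins, along the tool's axes as they then stand; what a row does not reach is not made up. A row lasts 1/10 s, in which the tool goes at most 50 mm and 8.59 degrees, less where a joint would pass 70% of its speed; a pose out of reach is approached as far as the arm can. A call is refused whole if a number of a shift passes 0.05 or a number of a turn 0.15, either way. A call with a gripper value outside its range is refused whole. The fingers move at their own pace and stop on an object; the grip force is fixed at half the most. Time passes only in rows, so rows that do not move let the fingers close. It gives the time, the measured TCP pose, the force and the opening at its end, in the units of the state.
- robot.sense(): the state, without advancing time (a new reading comes with each control period).
- robot.grab_frame(name): name is "scene" or "top" or "wrist"; returns a dict with "color" (420x560x3 uint8, blue, green, red), "vfov" (degrees; the focal length in pixels is half the picture's height over the tangent of half this angle, whatever the lens; pixels are square), "cx", "cy" (the principal point, pixels), "k1" (the pictures are not rectified: a ray, as slopes to the right and down, at radius r is drawn at 1 + k1 r^2 times it, then the intrinsics apply), "camera_from_world" (4x4, takes a point from world to camera coordinates). Camera axes: x right, y up, looking along -z (the intrinsics and any distortion apply to the point x, -y, -z); pixel columns grow to the right and rows downward; lengths in mm; the calibration is good to about 2 mm. A picture is of the moment at which its call begins. There is no depth.
- robot.finish_job(): hands the job in, once; it reports no verdict.
Trained networks look in the newest picture that a camera, given by its name, has taken for a name from the list of things; names that differ only in an ending like _2 or _b are one class to them, and where a whole thing is asked for, a point or a joint stands for the part that bears it (a point fixed in the world has none). Each returns a list of dicts, best first, with "conf" (0 to 1); they miss things now and then, are a little off and sometimes report something else, mostly with a low value. They report only what shows in the picture. A call takes as long as a camera call.
- robot.look_for(camera, target): "point" ([x, y, z] in mm, in world coordinates, good to about 4 mm: the middle of the surface that is visible of it).
- robot.mark_of(camera, target): "point" ([x, y, z] in mm, in world coordinates, good to about 4 mm: a listed point, or the origin of a listed thing).
The state is a dict: "time_s": time; "joint_pos": joint angles; "joint_vel": joint speeds; "effort": joint torques, N m; "tcp_pos": TCP position; "orientation": TCP orientation; "wrist_force": force on the tool from outside, world axes, zero at the start; "ft_torque": the same for the moment, N m; "finger_gap": finger opening in mm.
Only numpy, scipy, OpenCV 4.12 (cv2) and the standard library are available. Lean on these libraries where they do the work, as an engineer would, in place of code of your own. Each camera call takes 0.05 s, during which the arm holds its last target. There are 200 camera calls.

## Working session

There is one attempt and no reset: what is moved stays moved. The work goes in short steps, Python scripts to look and compute and a shell command to move; the robot and the scene stay as the last step left them, time stands still between calls to the robot, and variables do not carry over. Pictures are saved under pics/ and viewed, about 12 in all and at most 16, crops included, and the job is handed in when it is done.

```bash
mkdir -p pics; ls; cat > h.py <<'E'
import numpy as np, cv2
from cell import robot
from scipy.spatial.transform import Rotation as R
def grab(cam,name=None):
    f=robot.grab_frame(cam)
    if name: cv2.imwrite(f'pics/{name}.png',f['color'])
    return f
def K(f):
    fl=210/np.tan(np.radians(f['vfov'])/2)
    return fl
def proj(f,p):
    T=np.array(f['camera_from_world']); q=T[:3,:3]@np.array(p,float)+T[:3,3]
    s=np.array([q[0],-q[1]])/-q[2]; s=s*(1+f['k1']*(s@s))
    return s*K(f)+[f['cx'],f['cy']]
def back(f,uv,z):
    d=(np.array(uv,float)-[f['cx'],f['cy']])/K(f); s=d.copy()
    for _ in range(20): s=d/(1+f['k1']*(s@s))
    T=np.array(f['camera_from_world']); Rt=T[:3,:3].T; c=-Rt@T[:3,3]
    r=Rt@np.array([s[0],-s[1],-1]); return c+r*(z-c[2])/r[2]
E
python3 - <<'E'
from h import *
s=robot.sense(); print(s['time_s'],s['tcp_pos'],s['orientation'],s['finger_gap'],s['wrist_force'])
for c in ('scene','top','wrist'): 
    f=grab(c,c+'0'); T=np.array(f['camera_from_world']); print(c,f['vfov'],f['k1'],f['cx'],f['cy'],-T[:3,:3].T@T[:3,3])
for t in ['optic_blue','optic_pink','jack','base','sensor','tray_blue','tray_pink','tray_white','pad','jar']:
    for c in ('top','scene'):
        print(t,c,[(np.round(d['point']).tolist(),round(d['conf'],2)) for d in robot.mark_of(c,t)][:3])
E
```

```text
pics
0.0 [196.93344027 592.50210002 237.91752188] [-5.01543635e-01 -3.10114644e+00  2.80560561e-03] 88.1048422199075 [-0.41012411  0.52305235 -1.03772333]
scene 57.83147760642821 -0.06725350112314969 284.3050902272198 210.34684252812963 [889.66920857 317.10351371 703.78342799]
top 53.520960786314454 0.04426745033767767 281.0978467021222 203.9606182262642 [342.17308292 -13.35851433 938.85856865]
wrist 64.12960112074197 0.00497999699877808 280.1561771241408 210.17082747716188 [124.63489997 618.22995978 384.6035611 ]
optic_blue top [([458.0, -5.0, -3.0], 0.75)]
optic_blue scene [([457.0, -7.0, -1.0], 0.72)]
optic_pink top [([450.0, -174.0, 1.0], 0.83)]
optic_pink scene [([447.0, -171.0, -1.0], 0.62)]
jack top [([386.0, 294.0, -4.0], 0.66)]
jack scene [([384.0, 295.0, 3.0], 0.42)]
base top [([377.0, -298.0, -0.0], 0.63)]
base scene [([382.0, -302.0, -4.0], 0.62)]
sensor top [([435.0, 154.0, 1.0], 0.54)]
sensor scene [([436.0, 160.0, -3.0], 0.84)]
tray_blue top [([558.0, -377.0, -0.0], 0.96), ([448.0, -173.0, 2.0], 0.36)]
tray_blue scene [([553.0, -384.0, -0.0], 0.62)]
tray_pink top [([653.0, 162.0, 1.0], 0.74)]
tray_pink scene [([654.0, 162.0, 4.0], 0.89)]
tray_white top [([651.0, -152.0, -4.0], 0.86)]
tray_white scene [([649.0, -155.0, 4.0], 0.64)]
pad top [([541.0, 404.0, 2.0], 0.88), ([562.0, -380.0, -3.0], 0.35)]
pad scene [([540.0, 404.0, -0.0], 0.94)]
jar top [([659.0, -6.0, -1.0], 0.71)]
jar scene [([661.0, -4.0, -5.0], 0.62)]
```

View pics/top0.png

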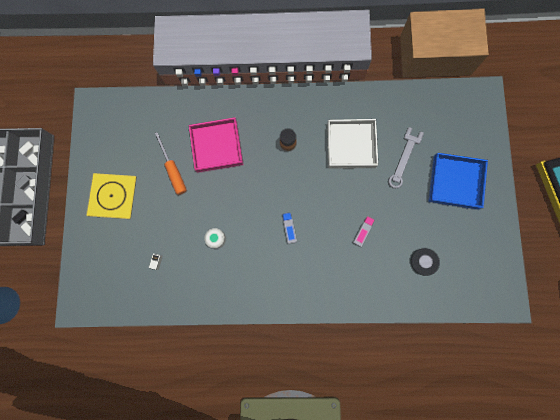

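View pics/wrist0.png

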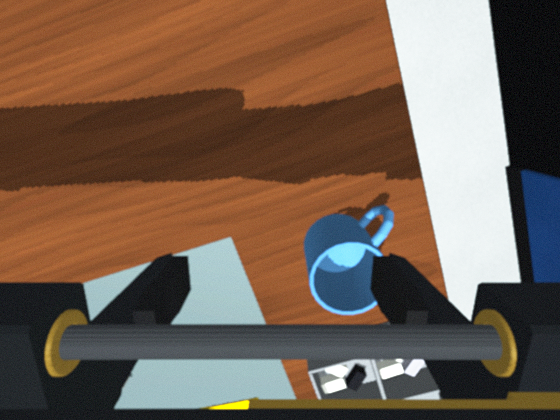

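The top view shows everything clear: pad (111,196), sensor (214,238), jack (154,261), optics (290,228) and (364,231), base (425,262), jar (288,139), with a screwdriver and a spanner between the trays. I'll measure the positions and angles by segmenting this view.

```bash
cat > seg.py <<'E'
from h import *
f=grab('top'); im=f['color']; 
hsv=cv2.cvtColor(im,cv2.COLOR_BGR2HSV)
P={'optic_blue':([458,-5],13),'optic_pink':([450,-174],13),'jack':([386,294],20),'base':([379,-300],12),'sensor':([435,156],28),'tray_blue':([556,-380],25),'tray_pink':([653,162],25),'tray_white':([651,-154],25),'pad':([541,404],4),'jar':([659,-6],52)}
bgc=None
for n,(p,z) in P.items():
    u=proj(f,[*p,z]).round().astype(int); w=34 if ('tray' in n or n=='pad') else 22
    x0,y0=u-w; c=im[y0:y0+2*w,x0:x0+2*w].astype(int)
    bg=np.median(np.concatenate([c[0],c[-1],c[:,0],c[:,-1]]),axis=0)
    m=(np.abs(c-bg).max(2)>28).astype(np.uint8)
    k,l,st,ce=cv2.connectedComponentsWithStats(m)
    i=l[w,w] if l[w,w] else 1+np.argmax(st[1:,4])
    ys,xs=np.nonzero(l==i); W=np.array([back(f,[a+x0,b+y0],z)[:2] for a,b in zip(xs,ys)])
    r=cv2.minAreaRect(W.astype(np.float32)); b=cv2.boxPoints(r); e=[b[1]-b[0],b[2]-b[1]]; e=max(e,key=np.linalg.norm)
    print(n,'mean',W.mean(0).round(1),'rect',np.round(r[0],1),np.round(r[1],1),'ang',round(np.degrees(np.arctan2(e[1],e[0]))%180,1))
s=robot.sense(); Rm=R.from_rotvec(s['orientation']).as_matrix(); print(Rm.round(3))
w=robot.grab_frame('wrist');T=np.array(w['camera_from_world']);print('cam in tool',Rm.T@(-T[:3,:3].T@T[:3,3]-s['tcp_pos']), (Rm.T@T[:3,:3].T).round(3))
f0=np.clip(im[180:290,140:450],0,255); cv2.imwrite('pics/crop1.png',cv2.resize(f0,None,fx=2.5,fy=2.5,interpolation=cv2.INTER_CUBIC))
E
python3 seg.py
```

```text
optic_blue mean [458.4  -3.5] rect [458.9  -2.5] [67.1 23.2] ang 10.4
optic_pink mean [ 447.5 -167.8] rect [ 448.5 -167.4] [22.4 70.7] ang 151.2
jack mean [388.1 294.1] rect [388.2 293.7] [18.5 33.8] ang 163.5
base mean [ 379.7 -295.9] rect [ 379.9 -295.9] [64.5 58.1] ang 89.3
sensor mean [436.7 160.9] rect [436.6 160.2] [44.4 42. ] ang 0.7
tray_blue mean [ 555.2 -376.6] rect [ 556.1 -376.1] [122.  117.6] ang 79.5
tray_pink mean [652.1 162.4] rect [652.6 162.9] [117.5 114. ] ang 8.6
tray_white mean [ 647.4 -145.6] rect [ 648.3 -148.2] [118.4 117.5] ang 89.8
pad mean [541.2 404.7] rect [541.2 404.7] [102.9 103.1] ang 175.1
jar mean [649.4  -1.7] rect [651.2  -0.9] [44.5 53.5] ang 178.9
[[-0.949  0.315  0.   ]
 [ 0.315  0.949  0.   ]
 [ 0.     0.    -1.   ]]
cam in tool [  76.68031433    1.32004487 -146.57689806] [[-0.     0.954  0.298]
 [ 1.    -0.     0.001]
 [ 0.001  0.298 -0.954]]
```

View pics/crop1.png

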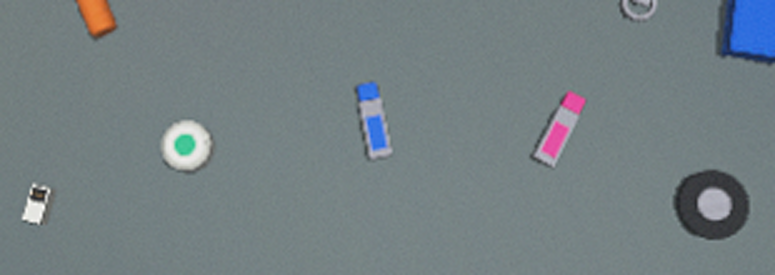

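```bash
cat > plan.py <<'E'
import sys
from h import *
# plan.py x y z xdir_deg : rows from the measured pose
def yaw(Rm): return np.degrees(np.arctan2(Rm[1,0],Rm[0,0]))
def main(x,y,z,a,step=.045):
    s=robot.sense(); Rm=R.from_rotvec(s['orientation']).as_matrix(); p=np.array(s['tcp_pos'])
    d=(np.array([x,y,z])-p)/1000; da=(a-yaw(Rm)+180)%360-180; tw=-np.radians(da)
    n=max(1,int(np.ceil(max(np.abs(d).max()*1.0/step,np.linalg.norm(d)/.049,abs(tw)/.14))))
    print('t',round(s['time_s'],2),'pos',p.round(1),'yaw',round(yaw(Rm),1),'tilt',round(np.degrees(np.arccos(-Rm[2,2])),2),'gap',round(s['finger_gap'],1),'F',np.round(s['wrist_force'],1),'j7',round(s['joint_pos'][6],2),'n',n)
    M=Rm.copy()
    for i in range(n):
        v=M.T@(d/n); print('[%.3f,%.3f,%.3f,%.3f]'%(*v,tw/n),end=' ')
        M=M@R.from_euler('z',tw/n).as_matrix()
    print()
if __name__=='__main__': main(*map(float,sys.argv[1:]))
E
python3 plan.py 388 294 120 163.5
```

```text
t 1.25 pos [197.1 593.1 238.7] yaw 161.6 tilt 0.0 gap 88.3 F [ 0.5 -0.1  0.3] j7 -0.22 n 8
[-0.034,-0.028,0.015,-0.004] [-0.034,-0.028,0.015,-0.004] [-0.034,-0.028,0.015,-0.004] [-0.034,-0.028,0.015,-0.004] [-0.034,-0.029,0.015,-0.004] [-0.034,-0.029,0.015,-0.004] [-0.034,-0.029,0.015,-0.004] [-0.034,-0.029,0.015,-0.004]
```

```bash
cat > near.py <<'E'
import sys
from h import *
# near.py target z x y [pic] : wrist picture, network + segmentation at height z near x,y
t,z,x,y=sys.argv[1],*map(float,sys.argv[2:5])
f=grab('wrist',sys.argv[5] if len(sys.argv)>5 else None); im=f['color'].astype(int)
try: print('net',[(np.round(d['point']).tolist(),round(d['conf'],2)) for d in robot.mark_of('wrist',t)][:2])
except Exception as e: print(e)
u=proj(f,[x,y,z]).round().astype(int); print('px',u)
m0=(cv2.GaussianBlur(f['color'],(5,5),0)).astype(int)
bg=np.median(m0[20:230].reshape(-1,3),axis=0) if len(sys.argv)<7 else np.array(eval(sys.argv[6]))
m=(np.abs((m0-m0.mean(2,keepdims=True))-(bg-bg.mean())).max(2)>20)|(np.abs(m0.mean(2)-bg.mean())>45)
k,l,st,ce=cv2.connectedComponentsWithStats(m.astype(np.uint8))
c=[i for i in range(1,k) if st[i,4]>150]; i=l[u[1],u[0]] or min(c,key=lambda i:np.linalg.norm(ce[i]-u))
ct=max(cv2.findContours((l==i).astype(np.uint8),0,1)[0],key=len)[:,0]
W=np.array([back(f,q,z)[:2] for q in ct],np.float32); r=cv2.minAreaRect(W); b=cv2.boxPoints(r)
e=max([b[1]-b[0],b[2]-b[1]],key=np.linalg.norm)
print('bbox',st[i],'rect',np.round(r[0],1),np.round(r[1],1),'ang',round(np.degrees(np.arctan2(e[1],e[0]))%180,1),'circle',[np.round(q,1) for q in cv2.minEnclosingCircle(W)])
E
python3 -m crank '[[-0.034,-0.028,0.015,-0.004,1],[-0.034,-0.028,0.015,-0.004,1],[-0.034,-0.028,0.015,-0.004,1],[-0.034,-0.028,0.015,-0.004,1],[-0.034,-0.029,0.015,-0.004,1]]'
python3 -m crank '[[-0.034,-0.029,0.015,-0.004,1],[-0.034,-0.029,0.015,-0.004,1],[-0.034,-0.029,0.015,-0.004,1],[0,0,0,0,1],[0,0,0,0,1]]'
python3 near.py jack 20 388 294 jack1; python3 plan.py 388 294 120 163.5
```

```text
time_s: 1.75
tcp_pos: [313.9, 412.5, 162.5]
orientation: [-0.448, -3.106, -0.025]
wrist_force: [1.6, -0.2, -0.1]
finger_gap: 88.3
time_s: 2.25
tcp_pos: [394.4, 289.8, 113.0]
orientation: [-0.446, -3.109, -0.019]
wrist_force: [-0.3, 1.7, -0.3]
finger_gap: 88.4
net [([390.0, 294.0, -3.0], 0.89)]
px [280 203]
bbox [269 183  22  25 425] rect [381.8 295.2] [15.5 18.3] ang 163.5 circle [array([381.7, 294.6]), np.float64(10.8)]
t 2.35 pos [393.9 290.3 113.2] yaw 163.8 tilt 0.68 gap 88.2 F [ 0.9  0.4 -0.2] j7 0.21 n 1
[0.007,0.002,-0.007,0.005]
```

View pics/jack1.png

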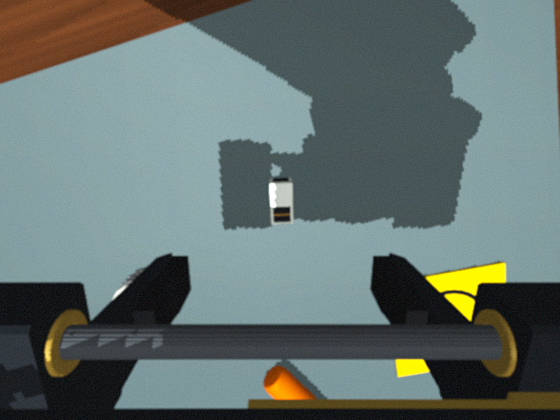

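Jack sits upright between the fingers at cols 270–293, rows 177–223, aligned with the jaws, agreeing with the top-view estimate. Going down to grip it.

```bash

python3 -m crank '[[0.006,0.002,0.03,0,0.6],[0,0,0.03,0,0.6],[0,0,0.025,0,0.6],[0,0,0.01,0,0.6],[0,0,0,0,0.6]]'
python3 plan.py 388 294 4 163.5
```

```text
time_s: 2.85
tcp_pos: [387.4, 307.6, 18.6]
orientation: [0.422, 3.11, 0.04]
wrist_force: [-0.9, 0.6, 0.6]
finger_gap: 53.2
t 2.85 pos [387.4 307.6  18.6] yaw 164.5 tilt 1.48 gap 53.2 F [-0.9  0.6  0.6] j7 0.15 n 1
[-0.004,-0.013,0.014,0.018]
```

```bash

python3 -m crank '[[0,0,0,0,0.6]]' | sed -n 2,3p
python3 -m crank '[[0,0,0,0,0.6]]'| sed -n 2,3p
python3 -m crank '[[0,-0.006,0,0,0.6]]'| sed -n 2,3p
python3 plan.py 388 294 4 163.5
```

```text
tcp_pos: [387.1, 308.7, 19.2]
orientation: [0.42, 3.11, 0.042]
tcp_pos: [387.2, 309.5, 20.1]
orientation: [0.419, 3.109, 0.044]
tcp_pos: [386.3, 305.1, 21.0]
orientation: [0.418, 3.108, 0.049]
t 3.15 pos [386.3 305.1  21. ] yaw 164.7 tilt 1.81 gap 52.9 F [ 0.7 -0.9  0.1] j7 0.15 n 1
[-0.005,-0.011,0.017,0.021]
```

```bash
cat > js.py <<'E'
from h import *
s=robot.sense(); Rm=R.from_rotvec(s['orientation']).as_matrix()
print('p',np.round(s['tcp_pos'],1),'z',Rm[:,2].round(4),'yaw',round(np.degrees(np.arctan2(Rm[1,0],Rm[0,0])),2),'q',np.round(s['joint_pos'],4),'qd',np.round(s['joint_vel'],3),'gap',round(s['finger_gap'],1))
E
python3 js.py; python3 -m crank '[[0,0,0,0,0.6]]' >/dev/null; python3 js.py;python3 -m crank '[[0,0,0,0,0.6],[0,0,0,0,0.6],[0,0,0,0,0.6],[0,0,0,0,0.6]]' >/dev/null; python3 js.py
python3 - <<'E'
from h import *
for _ in range(3): robot.grab_frame('wrist')
E
python3 js.py
```

```text
p [386.3 305.1  21. ] z [ 0.0095  0.0301 -0.9995] yaw 164.7 q [-0.7148  0.9145 -0.0609  2.1232  0.4017  0.084   0.1524] qd [ 0.033 -0.023  0.073  0.168  0.061 -0.144  0.002] gap 52.9
p [386.3 303.9  21.7] z [ 0.0098  0.0292 -0.9995] yaw 164.63 q [-0.7139  0.9128 -0.0602  2.1251  0.4019  0.0843  0.1524] qd [-0.    -0.016 -0.016 -0.024 -0.002 -0.003  0.002] gap 52.9
p [387.2 303.6  22.8] z [ 0.0113  0.0303 -0.9995] yaw 164.55 q [-0.7124  0.9105 -0.0601  2.1253  0.4018  0.0844  0.1525] qd [-0.    -0.001 -0.001 -0.001 -0.001  0.001 -0.001] gap 53.0
p [387.1 303.6  22.7] z [ 0.0111  0.0301 -0.9995] yaw 164.56 q [-0.7125  0.9107 -0.0601  2.1253  0.4018  0.0844  0.1525] qd [ 0.     0.    -0.     0.     0.    -0.001  0.001] gap 53.3
```

```bash

python3 -m crank '[[-0.001,-0.009,0.0,0,0.6],[0,0,0.008,0,0.6],[0,0,0.008,0,0.6],[0,0,0,0,0.6]]' >/dev/null; python3 js.py
```

```text
p [386.5 294.4   6. ] z [ 0.0079  0.0273 -0.9996] yaw 164.51 q [-0.7058  0.9449 -0.049   2.1388  0.6246  0.0423 -0.0574] qd [ 0.005  0.002 -0.012  0.011  0.227  0.001 -0.225] gap 53.3
```

```bash

python3 -m crank '[[0,0,0,0,0.0],[0,0,0,0,0],[0,0,0,0,0],[0,0,0,0,0],[0,0,0,0,0]]' >/dev/null; python3 js.py
python3 -m crank '[[0,0,-0.02,0,0],[0,0,-0.03,0,0],[0,0,-0.03,0,0],[0,0,-0.03,0,0],[0,0,0,0,0]]' >/dev/null; python3 js.py; python3 plan.py 648 -149 110 180
```

```text
p [385.9 293.8   4.7] z [ 0.0063  0.0263 -0.9996] yaw 164.51 q [-0.7031  0.9476 -0.0528  2.1393  0.6949  0.043  -0.1272] qd [ 0.002  0.    -0.003  0.001  0.041  0.002 -0.042] gap 16.7
p [384.4 290.7 117.8] z [ 0.0054  0.0238 -0.9997] yaw 164.61 q [-0.5233  0.7281 -0.3382  2.1087  0.6049  0.3744 -0.0452] qd [-0.017  0.041  0.031  0.021  0.011 -0.03  -0.01 ] gap 16.8
t 5.2 pos [384.4 290.7 117.8] yaw 164.6 tilt 1.4 gap 16.8 F [ 0.3 -0.   0.1] j7 -0.05 n 11
[-0.034,-0.032,-0.000,-0.024] [-0.033,-0.033,-0.000,-0.024] [-0.032,-0.034,-0.000,-0.024] [-0.031,-0.035,-0.000,-0.024] [-0.030,-0.035,-0.000,-0.024] [-0.030,-0.036,-0.000,-0.024] [-0.029,-0.037,-0.000,-0.024] [-0.028,-0.037,-0.000,-0.024] [-0.027,-0.038,-0.000,-0.024] [-0.026,-0.039,-0.000,-0.024] [-0.025,-0.039,-0.000,-0.024]
```

```bash

python3 -m crank '[[-0.034,-0.032,0,-0.024,0],[-0.033,-0.033,0,-0.024,0],[-0.032,-0.034,0,-0.024,0],[-0.031,-0.035,0,-0.024,0],[-0.03,-0.035,0,-0.024,0]]' >/dev/null
python3 -m crank '[[-0.03,-0.036,0,-0.024,0],[-0.029,-0.037,0,-0.024,0],[-0.028,-0.037,0,-0.024,0],[-0.027,-0.038,0,-0.024,0],[-0.02,-0.03,0,-0.024,0]]' >/dev/null
python3 -m crank '[[0,0,0,0,0],[0,0,0,0,0]]' >/dev/null; python3 js.py; python3 plan.py 648 -149 110 180; python3 near.py tray_white 25 648 -149 trayw
```

```text
p [ 628.2 -111.3   96.9] z [-0.0018  0.0282 -0.9996] yaw 179.26 q [ 0.4462  0.9578 -0.6313  1.6099  0.6857  0.8084  1.0901] qd [ 0.025  0.024  0.033 -0.034  0.021  0.005  0.007] gap 16.8
t 6.4 pos [ 628.2 -111.3   96.9] yaw 179.3 tilt 1.62 gap 16.8 F [-0.3  0.8 -0.1] j7 1.09 n 1
[-0.020,-0.037,-0.014,-0.013] 
net [([650.0, -151.0, -2.0], 0.98)]
px [223 249]
bbox [265 243  31  14 401] rect [ 649.2 -108.8] [21.4 10. ] ang 88.5 circle [array([ 649.8, -108.8]), np.float64(11.0)]
```

View pics/trayw.png

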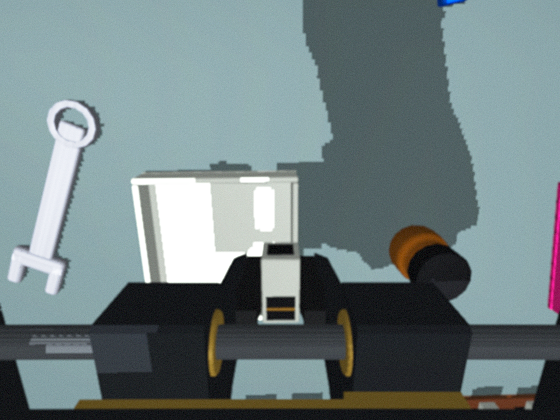

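Jack is held upright; the white tray (cols 132–298) lies to the left of the gripper, the network says centre (650,-151).

```bash

python3 -m crank '[[-0.02,-0.037,0.0,-0.013,0],[0,0,0.02,0,0],[0,0,0.02,0,0],[0,0,0.02,0,0],[0,0,0,0,0]]' >/dev/null; python3 plan.py 650 -151 10 180
```

```text
t 7.0 pos [ 646.5 -135.3   35.7] yaw -178.9 tilt 1.8 gap 16.8 F [-0.3  0.1 -0.8] j7 1.14 n 1
[-0.003,-0.017,0.025,0.020]
```

```bash

python3 -m crank '[[-0.003,-0.015,0.01,0.01,0],[0,0,0.008,0,0],[0,0,0.004,0,0],[0,0,0,0,0]]' >/dev/null; python3 plan.py 650 -151 9.5 180
```

```text
t 7.4 pos [ 651.  -147.9   14. ] yaw -179.3 tilt 1.81 gap 16.6 F [0.5 0.2 0. ] j7 1.15 n 1
[0.001,-0.003,0.004,0.013]
```

```bash

python3 -m crank '[[0,-0.002,0.003,0,0],[0,0,0.002,0,0],[0,0,0,0,0]]' ; python3 plan.py 650 -151 9.5 180
```

```text
time_s: 7.7
tcp_pos: [651.7, -149.6, 9.6]
orientation: [-0.02, 3.14, 0.05]
wrist_force: [-0.1, -0.1, 0.3]
finger_gap: 16.5
t 7.7 pos [ 651.7 -149.6    9.6] yaw -179.3 tilt 1.82 gap 16.5 F [-0.1 -0.1  0.3] j7 1.15 n 1
[0.002,-0.001,0.000,0.013]
```

```bash

python3 -m crank '[[0,0,0.001,0,0],[0,0,0,0,0.35],[0,0,0,0,0.35],[0,0,0,0,0.35]]'; python3 -m crank '[[0,0,-0.02,0,0.35],[0,0,-0.03,0,0.35],[0,0,-0.03,0,0.5],[0,0,-0.03,0,0.5]]' >/dev/null;  python3 plan.py 443 -165 115 151.2; python3 near.py jack 24 650 -150
```

```text
time_s: 8.1
tcp_pos: [652.2, -149.5, 9.3]
orientation: [-0.02, 3.139, 0.05]
wrist_force: [0.7, 0.0, 0.1]
finger_gap: 30.5
t 8.5 pos [ 649.3 -152.4  122.1] yaw -179.2 tilt 1.93 gap 43.6 F [ 1.3 -0.7  0.1] j7 1.23 n 5
[0.041,-0.002,0.002,0.103] [0.041,-0.006,0.002,0.103] [0.040,-0.010,0.002,0.103] [0.039,-0.014,0.002,0.103] [0.037,-0.018,0.002,0.103] 
net [([654.0, -150.0, -1.0], 0.82), ([647.0, -152.0, 0.0], 0.5)]
px [278 212]
bbox [ 200  139  140  125 9753] rect [ 644.8 -155.4] [103.4  97. ] ang 89.7 circle [array([ 641.9, -156.2]), np.float64(67.4)]
```

Jack is in the white tray. On to the pink transceiver.

```bash

python3 -m crank '[[0.041,-0.002,0.002,0.103,0.5],[0.041,-0.006,0.002,0.103,0.5],[0.04,-0.01,0.002,0.103,0.5],[0.039,-0.014,0.002,0.103,0.5],[0.02,-0.01,0.002,0.103,0.5]]' >/dev/null;python3 -m crank '[[0,0,0,0,0.5],[0,0,0,0,0.5]]' >/dev/null; python3 plan.py 443 -165 8 151.2; python3 near.py optic_pink 13 448 -167.6 pink1
```

```text
t 9.3 pos [ 461.  -160.6  119.6] yaw 150.1 tilt 2.02 gap 44.1 F [ 0.8 -0.   0.6] j7 0.65 n 3
[0.004,-0.006,0.037,-0.006] [0.004,-0.006,0.037,-0.006] [0.004,-0.006,0.037,-0.006] 
net [([448.0, -169.0, -0.0], 0.8)]
px [258 199]
bbox [  207     0   282   217 37944] rect [428.8 -77.6] [210.6 150.4] ang 60.6 circle [array([446.5, -92.6]), np.float64(110.3)]
```

View pics/pink1.png

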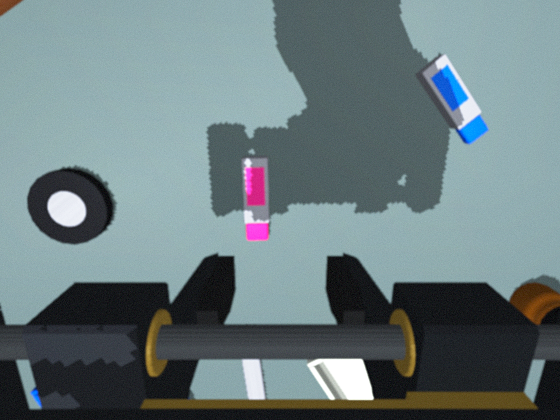

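The pink optic is straight in the picture (cols 242–270, rows 157–241, centre (256,199)), matching the predicted (258,199).

```bash

python3 -m crank '[[0.012,-0.013,0.02,-0.01,0.5],[0.002,-0.002,0.03,-0.01,0.5],[0,0,0.025,0,0.5],[0,0,0.01,0,0.5],[0,0,0,0,0.5]]' >/dev/null;python3 plan.py 443 -165 4 151.2
```

```text
t 9.9 pos [ 456.1 -162.4   31.1] yaw 151.8 tilt 2.66 gap 43.8 F [-0.6  0.1 -0.2] j7 0.51 n 1
[0.011,-0.010,0.027,0.011]
```

```bash

python3 -m crank '[[0.012,-0.01,0.006,0.005,0.5],[0.002,-0.001,0.01,0,0.5],[0.001,0,0.006,0,0.5],[0,0,0,0,0.5]]' >/dev/null;python3 plan.py 443 -165 4 151.2; python3 js.py
```

```text
t 10.3 pos [ 445.8 -164.    11.1] yaw 151.9 tilt 2.97 gap 44.0 F [ 0.5 -0.7 -0.4] j7 0.17 n 1
[0.002,-0.003,0.007,0.012] 
p [ 445.8 -164.    11.1] z [ 0.0373  0.0361 -0.9987] yaw 151.87 q [ 0.3574  0.9334 -0.1147  2.1679  1.204   0.0502  0.1673] qd [-0.014 -0.005  0.005 -0.025 -0.218 -0.007  0.219] gap 44.0
```

```bash

python3 -m crank '[[0.002,-0.002,0.006,0.01,0.5],[0,0,0.002,0,0.5],[0,0,0,0,0]]' >/dev/null;python3 plan.py 443 -165 4 151.2;  python3 -m crank '[[0,0,0,0,0],[0,0,0,0,0],[0,0,0,0,0],[0,0,0,0,0]]' >/dev/null; python3 js.py
```

```text
t 10.6 pos [ 448.2 -164.6    6.4] yaw 151.5 tilt 3.2 gap 38.2 F [-0.  -0.4  0.2] j7 -0.11 n 1
[0.004,-0.003,0.002,0.006] 
p [ 450.4 -165.     7.5] z [ 0.047   0.0348 -0.9983] yaw 151.54 q [ 0.3644  0.9417 -0.1256  2.1628  1.4661  0.0549 -0.0983] qd [ 0.001 -0.003 -0.001 -0.002 -0.016  0.002  0.018] gap 19.2
```

```bash

python3 -m crank '[[0,0,-0.01,0,0],[0,0,-0.02,0,0],[0,0,-0.03,0,0],[0,0,-0.03,0,0],[0,0,-0.02,0,0]]' >/dev/null; python3 plan.py 651 162 110 185;  python3 js.py; python3 -c "
from h import *
grab('wrist','pink2')"
```

```text
t 11.5 pos [ 442.7 -167.1  118.6] yaw 151.8 tilt 3.01 gap 19.5 F [ 0.4 -1.  -1.3] j7 0.46 n 8
[-0.004,0.048,0.004,-0.072] [-0.007,0.048,0.004,-0.072] [-0.010,0.047,0.004,-0.072] [-0.014,0.047,0.004,-0.072] [-0.017,0.045,0.004,-0.072] [-0.020,0.044,0.004,-0.072] [-0.024,0.042,0.004,-0.072] [-0.027,0.041,0.004,-0.072] 
p [ 442.7 -167.1  118.6] z [ 0.0369  0.0375 -0.9986] yaw 151.84 q [ 0.6721  0.7679 -0.614   2.1269  0.8916  0.4799  0.4617] qd [ 0.379 -0.295 -0.568 -0.113 -0.626  0.543  0.564] gap 19.5
```

View pics/pink2.png

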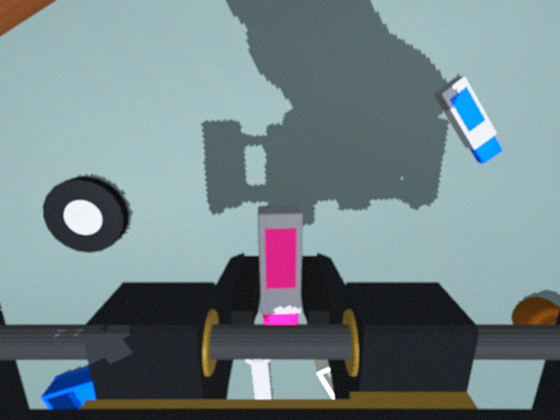

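Pink is held level in the fingers (cols 258–302). Off to the pink tray.

```bash

python3 -m crank '[[-0.004,0.048,0.004,-0.072,0],[-0.007,0.048,0.004,-0.072,0],[-0.01,0.047,0.004,-0.072,0],[-0.014,0.047,0.004,-0.072,0],[-0.017,0.045,0.004,-0.072,0]]' >/dev/null
python3 -m crank '[[-0.02,0.044,0.004,-0.072,0],[-0.024,0.042,0.004,-0.072,0],[-0.02,0.02,0,-0.072,0],[0,0,0,0,0],[0,0,0,0,0]]' >/dev/null;python3 plan.py 652 162 40 185;  python3 js.py; python3 near.py tray_pink 25 652 162
```

```text
t 12.55 pos [646.6 146.3 102.6] yaw -174.4 tilt 2.39 gap 19.1 F [-1.  -0.  -0.2] j7 0.7 n 2
[-0.002,0.007,0.032,0.006] [-0.002,0.007,0.032,0.006] 
p [646.6 146.3 102.6] z [ 0.0297  0.0294 -0.9991] yaw -174.37 q [ 0.1077  1.0026 -0.7801  1.5664  0.841   0.8902  0.7027] qd [-0.023  0.016 -0.003 -0.025  0.005 -0.004  0.01 ] gap 19.1
net [([652.0, 162.0, 1.0], 0.65)]
px [297 224]
bbox [     0      0    560    420 118477] rect [675.7 163.3] [326.  496.9] ang 93.9 circle [array([766.6, 169.6]), np.float64(258.4)]
```

```bash

python3 -m crank '[[-0.003,0.014,0.02,0,0],[0,0,0.025,0,0],[0,0,0.02,0,0],[0,0,0.008,0,0],[0,0,0,0,0]]' >/dev/null;python3 plan.py 652 162 12 185;  python3 js.py
```

```text
t 13.15 pos [649.4 152.3  28.1] yaw -174.9 tilt 2.07 gap 19.5 F [ 0.4 -0.3 -0.5] j7 0.63 n 1
[-0.003,0.009,0.016,0.002] 
p [649.4 152.3  28.1] z [ 0.0294  0.0209 -0.9993] yaw -174.89 q [ 0.0625  1.0999 -0.7091  1.5694  0.926   0.7958  0.6263] qd [ 0.01  -0.005 -0.004  0.006  0.003  0.001 -0.006] gap 19.5
```

```bash

python3 -m crank '[[-0.003,0.008,0.006,0,0],[0,0,0.005,0,0],[0,0,0.002,0,0],[0,0,0,0,0]]';python3 -m crank '[[0,0,0.002,0,0],[0,0,0,0,0]]'
```

```text
time_s: 13.55
tcp_pos: [653.6, 161.4, 16.5]
orientation: [-0.137, 3.105, 0.032]
wrist_force: [0.1, 0.7, -0.4]
finger_gap: 19.7
time_s: 13.75
tcp_pos: [654.0, 161.6, 15.0]
orientation: [-0.137, 3.104, 0.032]
wrist_force: [0.1, 0.0, 0.1]
finger_gap: 19.4
```

```bash

for i in 1; do python3 -m crank '[[0,0,0.002,0,0],[0,0,0,0,0]]'|sed -n '2p;4p'; python3 -m crank '[[0,0,0.002,0,0],[0,0,0,0,0]]'|sed -n '2p;4p'; done
```

```text
tcp_pos: [654.3, 161.6, 13.2]
wrist_force: [-0.3, 0.1, -2.2]
tcp_pos: [654.7, 161.8, 11.7]
wrist_force: [-0.8, 0.1, 0.3]
```

```bash

python3 -m crank '[[0,0,0.001,0,0],[0,0,0,0,0.35],[0,0,0,0,0.35],[0,0,0,0,0.35]]'; python3 -m crank '[[0,0,-0.02,0,0.35],[0,0,-0.03,0,0.35],[0,0,-0.03,0,0.5],[0,0,-0.03,0,0.5]]' >/dev/null;  python3 plan.py 452 -4 115 190.4;  python3 js.py; python3 -c "
from h import *
grab('wrist','pink3'); print(robot.mark_of('wrist','optic_pink'))"
```

```text
time_s: 14.55
tcp_pos: [654.9, 161.8, 11.4]
orientation: [-0.136, 3.102, 0.033]
wrist_force: [-0.0, 1.0, 0.4]
finger_gap: 30.6
t 14.95 pos [648.1 158.3 123.2] yaw -174.9 tilt 1.94 gap 43.7 F [ 0.3 -0.8 -0.1] j7 0.7 n 6
[0.035,-0.024,-0.000,-0.015] [0.035,-0.024,-0.000,-0.015] [0.036,-0.023,-0.000,-0.015] [0.036,-0.022,-0.000,-0.015] [0.036,-0.022,-0.000,-0.015] [0.037,-0.021,-0.000,-0.015] 
p [648.1 158.3 123.2] z [ 0.0271  0.0201 -0.9994] yaw -174.92 q [ 0.0874  0.9815 -0.7905  1.5374  0.8118  0.9371  0.7014] qd [ 0.121 -0.403 -0.261 -0.118 -0.365  0.464  0.265] gap 43.7
[{'point': [657.2, 163.0, 5.9], 'conf': 0.77}]
```

View pics/pink3.png

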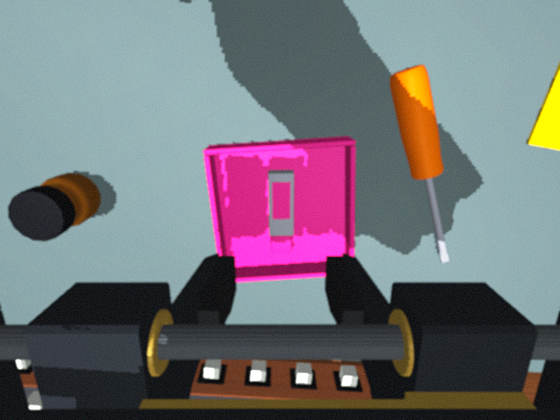

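Pink lies flat and central in the pink tray (cols 268–295, rows 170–237). Next is the blue one.

```bash

python3 -m crank '[[0.035,-0.024,0,-0.015,0.5],[0.035,-0.024,0,-0.015,0.5],[0.036,-0.023,0,-0.015,0.5],[0.036,-0.022,0,-0.015,0.5],[0.034,-0.022,0,-0.015,0.5]]' >/dev/null;python3 -m crank '[[0.02,-0.01,0,-0.015,0.5],[0,0,0,0,0.5],[0,0,0,0,0.5]]' >/dev/null; python3 plan.py 453 -4 50 190.4;  python3 js.py; python3 near.py optic_blue 13 458.8 -3 blue1
```

```text
t 15.85 pos [465.5   8.9 120.8] yaw -169.6 tilt 2.84 gap 44.3 F [ 0.7  0.1 -0.1] j7 0.56 n 2
[0.009,-0.006,0.035,-0.000] [0.009,-0.006,0.035,-0.000] 
p [465.5   8.9 120.8] z [ 0.0415  0.027  -0.9988] yaw -169.63 q [ 0.3401  0.7825 -0.7257  2.1637  1.0623  0.5441  0.5612] qd [ 0.011 -0.009  0.     0.019 -0.001  0.009  0.   ] gap 44.3
net [([458.0, -5.0, -0.0], 0.57)]
px [263 190]
bbox [ 248  147   26   61 1070] rect [449.8  -6.4] [47.4 18.7] ang 10.0 circle [array([448.9,  -6. ]), np.float64(24.5)]
```

View pics/blue1.png

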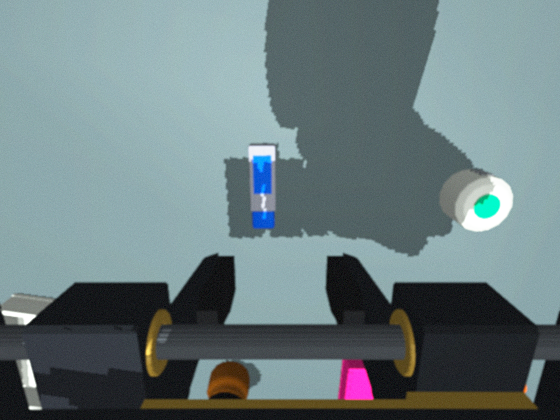

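Blue is straight in the picture (cols 249–275, rows 146–229, centre (262,188)), as predicted.

```bash

python3 -m crank '[[0.012,-0.013,0.02,0,0.5],[0.006,-0.002,0.025,0,0.5],[0.006,0,0.025,0,0.5],[0.003,0,0.015,0,0.5],[0,0,0,0,0.5]]' >/dev/null;python3 plan.py 453 -4 4 190.4; python3 js.py
```

```text
t 16.45 pos [ 4.567e+02 -2.000e-01  3.210e+01] yaw -169.4 tilt 3.82 gap 43.7 F [-1.  -0.3 -0. ] j7 0.06 n 1
[0.006,-0.004,0.028,0.003] 
p [ 4.567e+02 -2.000e-01  3.210e+01] z [ 0.0565  0.0354 -0.9978] yaw -169.44 q [ 0.2485  0.9324 -0.5364  2.2399  1.6225  0.3927  0.0626] qd [-0.004 -0.009 -0.039 -0.027 -0.045  0.017  0.047] gap 43.7
```

```bash

python3 -m crank '[[0.007,-0.004,0.01,0,0.5],[0.002,0,0.008,0,0.5],[0.001,0,0.007,0,0.5],[0,0,0.002,0,0.5]]' >/dev/null;python3 plan.py 453 -4 4 190.4; python3 js.py
```

```text
t 16.85 pos [ 4.559e+02 -4.000e-01  5.300e+00] yaw -169.3 tilt 4.37 gap 44.0 F [ 0.1 -0.  -0.2] j7 -0.08 n 1
[0.004,-0.003,0.001,0.005] 
p [ 4.559e+02 -4.000e-01  5.300e+00] z [ 0.0654  0.039  -0.9971] yaw -169.31 q [ 0.2767  1.0063 -0.5801  2.2488  1.787   0.4567 -0.0795] qd [-0.006  0.032 -0.02  -0.028  0.053  0.021 -0.042] gap 44.0
```

```bash

python3 -m crank '[[0.004,-0.003,0.001,0,0.5],[0,0,0.001,0,0],[0,0,0,0,0],[0,0,0,0,0],[0,0,0,0,0]]' >/dev/null; python3 js.py;python3 -m crank '[[0,0,0,0,0],[0,0,-0.01,0,0],[0,0,-0.02,0,0],[0,0,-0.03,0,0],[0,0,-0.03,0,0]]' >/dev/null;python3 -m crank '[[0,0,-0.02,0,0],[0,0,0,0,0]]'>/dev/null;python3 js.py;  python3 plan.py 556 -378 115 175
```

```text
p [455.4  -3.2   4.6] z [ 0.0702  0.0396 -0.9967] yaw -169.3 q [ 0.2863  1.0098 -0.5855  2.2542  1.8094  0.4638 -0.0944] qd [-0.002 -0.004  0.001 -0.001 -0.003 -0.003  0.002] gap 19.8
p [447.   -7.3 114.3] z [ 0.0685  0.0397 -0.9969] yaw -169.29 q [ 0.2808  0.7398 -0.549   2.2497  1.1518  0.3615  0.515 ] qd [-0.003  0.026 -0.006  0.003  0.065  0.007 -0.067] gap 19.6
t 18.05 pos [447.   -7.3 114.3] yaw -169.3 tilt 4.54 gap 19.6 F [ 0.5  0.2 -1.4] j7 0.52 n 9
[-0.004,-0.043,-0.001,0.030] [-0.006,-0.043,-0.001,0.030] [-0.007,-0.042,-0.001,0.030] [-0.008,-0.042,-0.001,0.030] [-0.009,-0.042,-0.001,0.030] [-0.011,-0.042,-0.001,0.030] [-0.012,-0.041,-0.001,0.030] [-0.013,-0.041,-0.001,0.030] [-0.014,-0.040,-0.001,0.030]
```

```bash

python3 -m crank '[[-0.004,-0.043,0,0.035,0],[-0.006,-0.043,0,0.035,0],[-0.007,-0.042,0,0.035,0],[-0.008,-0.042,0,0.035,0],[-0.009,-0.042,0,0.035,0]]' >/dev/null;python3 -m crank '[[-0.011,-0.042,0,0.035,0],[-0.012,-0.041,0,0.035,0],[-0.013,-0.041,0,0.035,0],[0,0,0,0,0],[0,0,0,0,0]]' >/dev/null;python3 js.py;  python3 plan.py 556 -378 40 170; python3 near.py tray_blue 25 556 -378 trayb
```

```text
p [ 541.6 -350.3   95.3] z [ 0.0634  0.0417 -0.9971] yaw 174.22 q [ 0.918   0.9859 -0.738   1.6237  0.7809  0.8007  1.3439] qd [ 0.025  0.028  0.054 -0.051  0.027 -0.002 -0.001] gap 19.8
t 19.05 pos [ 541.6 -350.3   95.3] yaw 174.2 tilt 4.35 gap 19.8 F [-0.4  0.4 -0.6] j7 1.34 n 2
[-0.007,-0.014,0.027,0.037] [-0.007,-0.014,0.027,0.037] 
net [([553.0, -388.0, 1.0], 0.87)]
px [236 240]
bbox [     0      0    560    420 129706] rect [ 574.4 -326.9] [494.2 326.7] ang 81.0 circle [array([ 646.3, -338. ]), np.float64(262.8)]
```

View pics/trayb.png

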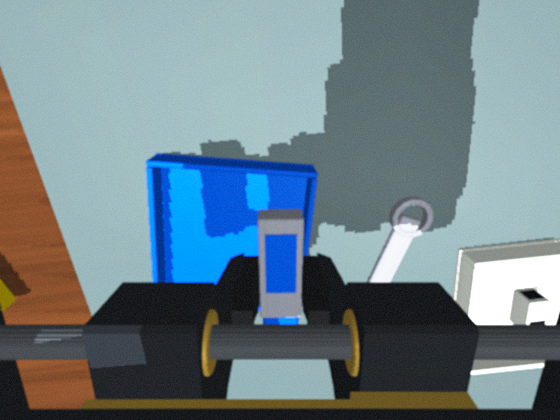

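Blue is held level; the blue tray (cols 148–316) is to the left and ahead. I'll take its centre as (555,-380).

```bash

python3 -m crank '[[-0.012,-0.03,0.0,0.035,0],[0,0,0.02,0.035,0],[0,0,0.02,0,0],[0,0,0.01,0,0],[0,0,0,0,0]]' >/dev/null;  python3 plan.py 555 -380 10 170
```

```text
t 19.65 pos [ 554.3 -371.    42.4] yaw 171.0 tilt 4.25 gap 19.4 F [-0.5  0.2 -0.6] j7 1.32 n 1
[-0.000,-0.010,0.032,0.018]
```

```bash

python3 -m crank '[[0,-0.009,0.01,0,0],[0,0,0.009,0,0],[0,0,0.006,0,0],[0,0,0,0,0]]' >/dev/null;  python3 plan.py 555 -380 10 170
```

```text
t 20.05 pos [ 554.9 -378.4   15.6] yaw 171.2 tilt 4.27 gap 19.4 F [-0.5 -0.9 -0.3] j7 1.32 n 1
[-0.000,-0.002,0.006,0.021]
```

```bash

python3 -m crank '[[0,0,0.003,0,0],[0,0,0.001,0,0]]' |sed -n '2p;4p'; python3 -m crank '[[0,0,0.002,0,0],[0,0,0,0,0]]' |sed -n '2p;4p';python3 -m crank '[[0,0,0.001,0,0],[0,0,0,0,0]]' |sed -n '2p;4p'
```

```text
tcp_pos: [555.5, -378.3, 11.9]
wrist_force: [0.1, 0.4, -1.0]
tcp_pos: [555.9, -378.2, 10.1]
wrist_force: [-0.4, 0.3, -1.4]
tcp_pos: [556.3, -378.2, 9.4]
wrist_force: [0.2, -0.4, -0.6]
```

```bash

python3 -m crank '[[0,0,0.001,0,0],[0,0,0,0,0.35],[0,0,0,0,0.35],[0,0,0,0,0.35]]'; python3 -m crank '[[0,0,-0.02,0,0.35],[0,0,-0.03,0,0.35],[0,0,-0.03,0,0.6],[0,0,-0.03,0,1]]' >/dev/null;  python3 plan.py 380 -296 115 130;  python3 js.py; python3 -c "
from h import *
grab('wrist','blue3'); print(robot.mark_of('wrist','optic_blue'))"
```

```text
time_s: 21.05
tcp_pos: [556.8, -378.4, 9.1]
orientation: [0.234, 3.072, 0.073]
wrist_force: [1.0, 0.7, -0.1]
finger_gap: 30.9
t 21.45 pos [ 547.4 -381.6  121.3] yaw 171.3 tilt 4.22 gap 45.0 F [-0.3 -0.3  0.2] j7 1.4 n 6
[0.030,0.010,0.000,0.120] [0.031,0.006,0.000,0.120] [0.031,0.003,0.000,0.120] [0.031,-0.001,0.000,0.120] [0.031,-0.005,0.000,0.120] [0.030,-0.009,0.000,0.120] 
p [ 547.4 -381.6  121.3] z [ 0.0566  0.047  -0.9973] yaw 171.3 q [ 0.9497  0.9809 -0.7612  1.5251  0.7205  0.8992  1.4014] qd [ 0.15  -0.399 -0.264 -0.129 -0.33   0.492  0.251] gap 45.0
[{'point': [555.7, -377.5, 0.5], 'conf': 0.62}]
```

View pics/blue3.png

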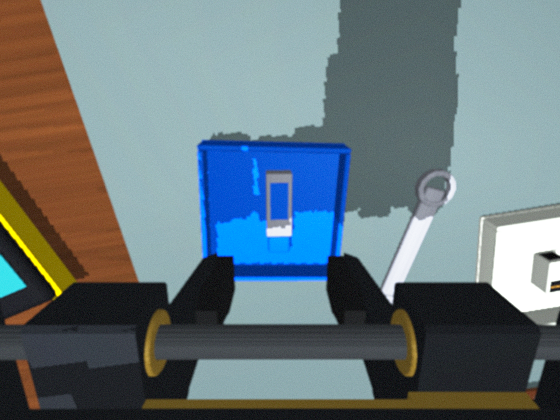

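Blue lies flat and central in its tray (cols 264–293, rows 171–237). For the base I'll turn the jaws across the wrist's ~4° lean (tool x at 220°), so both fingertips stay level.

```bash
python3 plan.py 380 -296 115 220
```

```text
t 21.55 pos [ 550.5 -382.9  125.3] yaw 171.2 tilt 4.46 gap 53.0 F [ 1.  -0.7  0.7] j7 1.4 n 7
[0.026,0.009,0.000,-0.122] [0.025,0.012,0.000,-0.122] [0.023,0.015,0.000,-0.122] [0.021,0.017,0.000,-0.122] [0.019,0.020,0.000,-0.122] [0.016,0.022,0.000,-0.122] [0.014,0.024,0.000,-0.122]
```

```bash

python3 -m crank '[[0.026,0.009,0,-0.122,1],[0.025,0.012,0,-0.122,1],[0.023,0.015,0,-0.122,1],[0.021,0.017,0,-0.122,1],[0.019,0.02,0,-0.122,1]]' >/dev/null;python3 -m crank '[[0.016,0.022,0,-0.122,1],[0.01,0.018,0,-0.122,1],[0,0,0,0,1],[0,0,0,0,1]]' >/dev/null;python3 js.py;  python3 plan.py 380 -296 40 220; python3 near.py base 12 380 -296 base1
```

```text
p [ 380.2 -297.5  123.4] z [ 0.0707  0.0359 -0.9969] yaw -137.83 q [ 1.1464  0.8523 -0.9025  2.0997  1.0571  0.666   1.8412] qd [ 0.008 -0.006  0.001  0.021 -0.004  0.004  0.006] gap 88.3
t 22.45 pos [ 380.2 -297.5  123.4] yaw -137.8 tilt 4.55 gap 88.3 F [ 0.5  0.4 -1.2] j7 1.84 n 2
[0.003,0.002,0.042,0.019] [0.003,0.001,0.042,0.019] 
net [([374.0, -302.0, 2.0], 0.95)]
px [285 196]
bbox [270 178  29  16 370] rect [ 374.2 -302.4] [12.3 22.2] ang 135.4 circle [array([ 375.4, -300.9]), np.float64(11.6)]
```

View pics/base1.png

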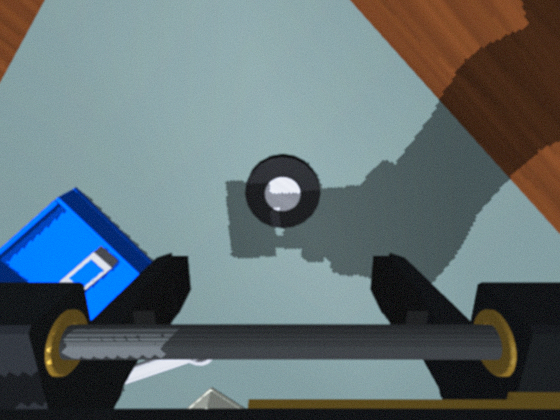

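The base's disc is at about (283,194) (cols 264–301), giving a base centre near (380,-298). Going down.

```bash
python3 plan.py 380 -298 40 220
python3 -m crank '[[0.003,0.001,0.025,0.02,1],[0.004,0,0.025,0,1],[0.003,0,0.02,0,1],[0.001,0,0.005,0,1],[0,0,0,0,1]]' >/dev/null; python3 js.py;  python3 plan.py 380 -298 4 220
```

```text
t 22.55 pos [ 380.7 -297.6  123.3] yaw -137.8 tilt 4.56 gap 88.0 F [-0.1  0.9  0.2] j7 1.84 n 2
[0.004,0.001,0.041,0.019] [0.004,0.001,0.041,0.019] 
p [ 385.7 -305.    46.6] z [ 0.0809  0.0304 -0.9963] yaw -139.49 q [ 1.0665  0.9696 -0.7506  2.1176  1.323   0.5451  1.606 ] qd [-0.004  0.007 -0.006 -0.017 -0.003  0.008 -0.003] gap 88.0
t 23.05 pos [ 385.7 -305.    46.6] yaw -139.5 tilt 4.96 gap 88.0 F [0.3 0.3 0.3] j7 1.61 n 1
[0.003,0.010,0.042,0.009]
```

```bash

python3 -m crank '[[0.002,0.008,0.015,0.009,1],[0.001,0.002,0.012,0,1],[0.001,0,0.007,0,1],[0,0,0,0,1]]' >/dev/null; python3 js.py;  python3 plan.py 380 -298 4 220
```

```text
p [ 384.1 -300.5   14.5] z [ 0.089   0.0261 -0.9957] yaw -140.18 q [ 1.037   1.0238 -0.703   2.1413  1.5036  0.5121  1.4264] qd [-0.002 -0.021 -0.016 -0.01  -0.019 -0.003  0.011] gap 87.7
t 23.45 pos [ 384.1 -300.5   14.5] yaw -140.2 tilt 5.32 gap 87.7 F [0.5 0.6 0. ] j7 1.43 n 1
[0.002,0.005,0.010,-0.003]
```

```bash

python3 -m crank '[[0.003,0.004,0.005,0,1],[0.001,0.0005,0.005,0,1],[0,0,0,0,1]]' >/dev/null; python3 js.py;  python3 plan.py 380 -298 4 220
```

```text
p [ 382.  -300.5    6.4] z [ 0.0942  0.0233 -0.9953] yaw -140.23 q [ 1.0386  1.0406 -0.6991  2.1508  1.5665  0.5125  1.3709] qd [ 0.001 -0.021 -0.006 -0.    -0.018 -0.004  0.012] gap 87.8
t 23.75 pos [ 382.  -300.5    6.4] yaw -140.2 tilt 5.57 gap 87.8 F [-0.3 -0.1 -0.4] j7 1.37 n 1
[0.000,0.003,0.002,-0.004]
```

```bash

python3 -m crank '[[0,0.002,0.001,0,1],[0,0,0,0,0],[0,0,0,0,0],[0,0,0,0,0],[0,0,0,0,0]]' >/dev/null; python3 js.py;  python3 plan.py 541 404 110 220;python3 -m crank '[[0,0,0,0,0],[0,0,-0.01,0,0],[0,0,-0.02,0,0],[0,0,-0.03,0,0],[0,0,-0.03,0,0]]' >/dev/null;python3 -m crank '[[0,0,-0.02,0,0],[0,0,0,0,0],[0,0,0,0,0]]'>/dev/null;python3 js.py;  python3 plan.py 541 404 120 200;  python3 -c "
from h import *
grab('wrist','base2')"
```

```text
p [ 382.2 -299.3    6.6] z [ 0.0967  0.022  -0.9951] yaw -140.24 q [ 1.0377  1.0405 -0.7009  2.1551  1.5787  0.5135  1.3562] qd [-0.002  0.001 -0.    -0.001  0.003  0.003  0.002] gap 58.4
t 24.25 pos [ 382.2 -299.3    6.6] yaw -140.2 tilt 5.69 gap 58.4 F [-0.9  0.2 -0.9] j7 1.36 n 16
[-0.036,0.027,-0.004,-0.000] [-0.036,0.027,-0.004,-0.000] [-0.036,0.027,-0.004,-0.000] [-0.036,0.027,-0.004,-0.000] [-0.036,0.027,-0.004,-0.000] [-0.036,0.027,-0.004,-0.000] [-0.036,0.027,-0.004,-0.000] [-0.036,0.027,-0.004,-0.000] [-0.036,0.027,-0.004,-0.000] [-0.036,0.027,-0.004,-0.000] [-0.036,0.027,-0.004,-0.000] [-0.036,0.027,-0.004,-0.000] [-0.036,0.027,-0.004,-0.000] [-0.036,0.027,-0.004,-0.000] [-0.036,0.027,-0.004,-0.000] [-0.036,0.027,-0.004,-0.000] 
p [ 369.6 -301.4  117.8] z [ 0.092   0.0241 -0.9955] yaw -140.28 q [ 1.132   0.828  -0.8255  2.1428  1.1026  0.5733  1.7735] qd [ 0.002 -0.014  0.    -0.001 -0.006 -0.005  0.006] gap 57.2
t 25.05 pos [ 369.6 -301.4  117.8] yaw -140.3 tilt 5.46 gap 57.2 F [ 0.2  0.5 -1.3] j7 1.77 n 16
[-0.036,0.027,0.002,0.022] [-0.036,0.028,0.002,0.022] [-0.035,0.029,0.002,0.022] [-0.034,0.029,0.002,0.022] [-0.034,0.030,0.002,0.022] [-0.033,0.031,0.002,0.022] [-0.032,0.032,0.002,0.022] [-0.032,0.032,0.002,0.022] [-0.031,0.033,0.002,0.022] [-0.030,0.034,0.002,0.022] [-0.030,0.034,0.002,0.022] [-0.029,0.035,0.002,0.022] [-0.028,0.036,0.002,0.022] [-0.027,0.036,0.002,0.022] [-0.027,0.037,0.002,0.022] [-0.026,0.037,0.002,0.022]
```

View pics/base2.png

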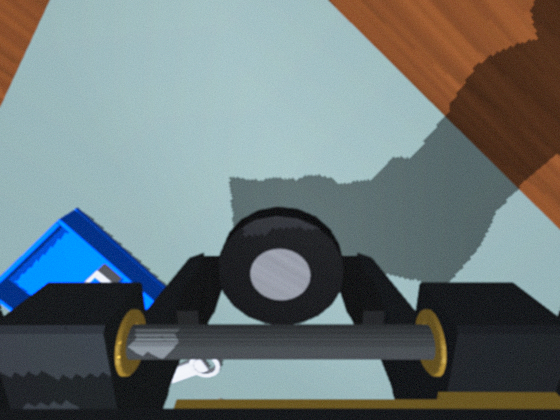

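```bash
cat > hold.py <<'E'
from h import *
# held base: disc centre in tool frame, from wrist picture
f=grab('wrist'); g=cv2.cvtColor(f['color'],cv2.COLOR_BGR2GRAY)[225:320,215:345]
hs=cv2.cvtColor(f['color'],cv2.COLOR_BGR2HSV)
s=robot.sense(); p=np.array(s['tcp_pos']); Rm=R.from_rotvec(s['orientation']).as_matrix()
m=(g>110).astype(np.uint8); k,l,st,ce=cv2.connectedComponentsWithStats(m); 
i=l[274-225,280-215]; ct=max(cv2.findContours((l==i).astype(np.uint8),0,1)[0],key=len); e=cv2.fitEllipse(ct); print('ellipse',np.array(e[0])+[215,225],e[1:], 'gap',s['finger_gap'])
for dz in (3,6,9):
    c=back(f,np.array(e[0])+[215,225],p[2]+dz); print(dz,c.round(1),'tool',(Rm.T@(c-p)).round(1))
E
python3 hold.py
```

```text
ellipse [279.83316803 274.06978989] ((50.33415222167969, 59.05204391479492), 95.97991180419922) gap 57.76056667019639
3 [ 370.2 -300.7  120.2] tool [-1.  -0.3 -2.9]
6 [ 368.6 -301.8  123.2] tool [ 0.7 -0.3 -6.1]
9 [ 367.  -303.   126.2] tool [ 2.3 -0.3 -9.2]
```

The base sits centred between the fingers. Off to the pad at the same tool angle, so the base stays level.

```bash

python3 plan.py 541 404 120 -140.3 | tail -1 | cut -c1-60
python3 -m crank '[[-0.037,0.027,-0.003,0,0],[-0.037,0.027,-0.003,0,0],[-0.037,0.027,-0.003,0,0],[-0.037,0.027,-0.003,0,0],[-0.037,0.027,-0.003,0,0]]' >/dev/null;python3 plan.py 541 404 120 -140.3
```

```text
[-0.036,0.027,0.002,0.000] [-0.036,0.027,0.002,0.000] [-0.03
t 25.65 pos [423.3 -80.7 136.1] yaw -141.5 tilt 4.84 gap 57.8 F [ 1.6 -0.6 -1.4] j7 1.08 n 11
[-0.036,0.028,0.003,-0.002] [-0.036,0.028,0.003,-0.002] [-0.036,0.028,0.003,-0.002] [-0.036,0.028,0.003,-0.002] [-0.036,0.028,0.003,-0.002] [-0.036,0.028,0.003,-0.002] [-0.036,0.028,0.003,-0.002] [-0.036,0.027,0.003,-0.002] [-0.036,0.027,0.003,-0.002] [-0.036,0.027,0.003,-0.002] [-0.036,0.027,0.003,-0.002]
```

```bash

python3 -m crank '[[-0.036,0.028,0.003,0,0],[-0.036,0.028,0.003,0,0],[-0.036,0.028,0.003,0,0],[-0.036,0.028,0.003,0,0],[-0.036,0.028,0.003,0,0]]' >/dev/null;python3 -m crank '[[-0.036,0.028,0.003,0,0],[-0.036,0.028,0.003,0,0],[-0.036,0.028,0.003,0,0],[-0.02,0.015,0,0,0],[0,0,0,0,0]]' >/dev/null;python3 js.py;python3 plan.py 541 404 120 -140.3
```

```text
p [512.3 323.5 114.7] z [ 0.0636  0.0259 -0.9976] yaw -140.84 q [-0.1907  0.9415 -0.8465  1.7765  0.9959  0.8399  0.7258] qd [-0.011  0.024  0.032  0.034  0.006  0.01  -0.011] gap 58.2
t 26.65 pos [512.3 323.5 114.7] yaw -140.8 tilt 3.94 gap 58.2 F [-0.9  0.2 -0.5] j7 0.73 n 2
[-0.037,0.022,-0.001,-0.005] [-0.037,0.022,-0.001,-0.005]
```

```bash

python3 -m crank '[[-0.037,0.022,0,-0.005,0],[-0.03,0.017,0,-0.005,0],[0,0,0.02,0,0],[0,0,0.02,0,0],[0,0,0,0,0]]' >/dev/null;python3 plan.py 541 404.5 20 -140.3;python3 js.py
```

```text
t 27.15 pos [538.6 390.7  66.3] yaw -140.1 tilt 3.2 gap 57.8 F [-0.7 -0.3 -1.8] j7 0.76 n 2
[-0.004,0.005,0.023,0.002] [-0.004,0.005,0.023,0.002] 
p [538.6 390.7  66.3] z [ 0.0551  0.0092 -0.9984] yaw -140.12 q [-0.3056  1.0672 -0.8134  1.5852  0.9993  0.9025  0.7613] qd [ 0.013 -0.013  0.     0.014  0.001  0.016 -0.004] gap 57.8
```

```bash

python3 -m crank '[[-0.008,0.009,0.015,0,0],[0,0,0.015,0,0],[0,0,0.01,0,0],[0,0,0,0,0]]' >/dev/null;python3 plan.py 541 404.5 14 -140.3;python3 js.py; python3 hold.py
```

```text
t 27.55 pos [540.8 395.   21.4] yaw -140.3 tilt 2.97 gap 57.6 F [ 0.4  0.1 -1.6] j7 0.73 n 1
[-0.006,0.007,0.007,0.001] 
p [540.8 395.   21.4] z [ 5.190e-02 -5.000e-04 -9.987e-01] yaw -140.26 q [-0.3311  1.1319 -0.7759  1.5676  1.0459  0.8675  0.7302] qd [ 0.016 -0.011  0.002  0.009  0.003  0.009 -0.002] gap 57.6
ellipse [279.65821838 273.79614639] ((50.50032043457031, 59.42478942871094), 94.71810150146484) gap 57.20606632102605
3 [540.9 395.1  25.1] tool [ 0.   0.1 -3. ]
6 [539.5 394.1  28.1] tool [ 1.7  0.1 -6.1]
9 [538.1 393.1  31.1] tool [ 3.3  0.2 -9.2]
```

```bash

python3 -m crank '[[-0.006,0.007,0.003,0,0],[0,0,0.002,0,0],[0,0,0,0,0]]' |sed -n '2p;4p'; python3 -m crank '[[0,0,0.002,0,0],[0,0,0,0,0]]' |sed -n '2p;4p'; python3 plan.py 541 404.5 14 -140.3
```

```text
tcp_pos: [542.7, 405.1, 18.5]
wrist_force: [-0.4, -0.2, -1.6]
tcp_pos: [543.0, 405.6, 17.2]
wrist_force: [0.1, -1.3, -2.0]
t 28.1 pos [543.  405.6  17.2] yaw -140.3 tilt 3.18 gap 57.8 F [ 0.1 -1.3 -2. ] j7 0.73 n 1
[0.002,0.000,0.003,-0.000]
```

```bash

python3 -m crank '[[0.002,0,0.003,0,0],[0,0,0.001,0,0]]' |sed -n '2p;4p'; python3 -m crank '[[0,0,0.002,0,0],[0,0,0,0,0]]' |sed -n '2p;4p';  python3 -m crank '[[0,0,0.002,0,0],[0,0,0,0,0]]' |sed -n '2p;4p'
```

```text
tcp_pos: [541.7, 404.4, 13.3]
wrist_force: [-0.1, -0.8, -1.3]
tcp_pos: [541.8, 404.5, 11.3]
wrist_force: [-0.3, 0.2, 0.1]
tcp_pos: [541.9, 404.6, 11.2]
wrist_force: [0.3, -0.1, 0.3]
```

Weight has come off the wrist, so the base is on the pad. Releasing.

```bash

python3 -m crank '[[0,0,0,0,0.9],[0,0,0,0,0.9],[0,0,0,0,0.9],[0,0,0,0,0.9]]' |tail -1; python3 -m crank '[[0,0,-0.02,0,0.9],[0,0,-0.03,0,1],[0,0,-0.03,0,1],[0,0,-0.03,0,1],[0,0,0,0,1]]' >/dev/null;  python3 plan.py 437 160.5 120 -140.3;  python3 js.py; cat > disc.py <<'E'
from h import *
import sys
f=grab('wrist',sys.argv[1]); im=f['color']; g=cv2.cvtColor(im,cv2.COLOR_BGR2GRAY); hs=cv2.cvtColor(im,cv2.COLOR_BGR2HSV)
ym=((hs[...,0]>20)&(hs[...,0]<35)&(hs[...,1]>120)).astype(np.uint8); ym[255:]=0
u=proj(f,[541,404.5,16]); print('px',u.round(),'pad px',ym.sum())
for n in ('base','pad'): print(n,[(np.round(d['point']).tolist(),round(d['conf'],2)) for d in robot.mark_of('wrist',n)][:2])
E
python3 disc.py base3
```

```text
finger_gap: 79.3
t 29.6 pos [534.8 405.7 129.2] yaw -140.3 tilt 3.26 gap 88.1 F [-0.1  0.   0.4] j7 0.81 n 6
[0.039,-0.021,0.000,0.000] [0.039,-0.021,0.000,0.000] [0.039,-0.021,0.000,0.000] [0.039,-0.021,0.000,0.000] [0.039,-0.021,0.000,0.000] [0.039,-0.021,0.000,0.000] 
p [534.8 405.7 129.2] z [ 0.0567  0.0052 -0.9984] yaw -140.27 q [-0.3125  0.9956 -0.8642  1.5377  0.9145  1.0036  0.8097] qd [-0.002  0.022  0.03   0.034  0.001 -0.007 -0.004] gap 88.1
px [279. 203.] pad px 9918
base [([536.0, 399.0, 7.0], 0.92)]
pad []
```

View pics/base3.png

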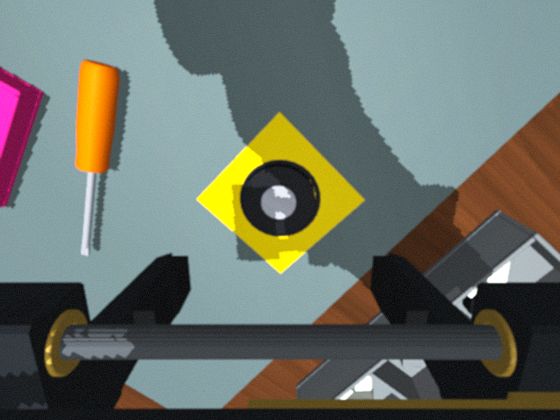

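The base lies on the pad: pad corners at (280,113), (365,199), (281,274), (196,199), disc near (278,201). Turning these into positions.

```bash
cat > d2.py <<'E'
from h import *
f=grab('wrist'); im=f['color']; g=cv2.cvtColor(im,cv2.COLOR_BGR2GRAY)
C=np.array([back(f,u,4) for u in [(280,113),(365,199),(281,274),(196,199)]]); print(C[:,:2].round(0).tolist(),'pad',C.mean(0).round(1))
m=(g[175:227,250:308]>115).astype(np.uint8); hs=cv2.cvtColor(im,cv2.COLOR_BGR2HSV)[175:227,250:308]; m&=(hs[...,1]<70).astype(np.uint8)
k,l,st,ce=cv2.connectedComponentsWithStats(m); i=l[201-175,278-250]; ct=max(cv2.findContours((l==i).astype(np.uint8),0,1)[0],key=len)
e=cv2.fitEllipse(ct); u=np.array(e[0])+[250,175]; print('disc',u,e[1],'base',back(f,u,16).round(1))
E
python3 d2.py
```

```text
[[486.0, 357.0], [493.0, 453.0], [592.0, 446.0], [583.0, 347.0]] pad [538.6 400.8   4. ]
disc [280.76994514 208.87240601] (32.99881362915039, 33.746097564697266) base [540.9 404.   16. ]
```

```bash
cat > d3.py <<'E'
from h import *
f=grab('wrist','base4'); im=f['color']; hs=cv2.cvtColor(im,cv2.COLOR_BGR2HSV).astype(int)
y=((hs[...,0]>20)&(hs[...,0]<36)&(hs[...,1]>130)&(hs[...,2]>90)).astype(np.uint8); y[285:]=0
k,l,st,ce=cv2.connectedComponentsWithStats(y); i=1+np.argmax(st[1:,4]); ct=np.vstack([c[:,0] for c in cv2.findContours((l==i).astype(np.uint8),0,1)[0]])
W=np.array([back(f,u,4)[:2] for u in ct],np.float32); r=cv2.minAreaRect(W); print('pad',np.round(r[0],1),np.round(r[1],1))
h=cv2.fillConvexPoly(np.zeros(y.shape,np.uint8),cv2.convexHull(ct),1)
d=cv2.morphologyEx(h&(hs[...,2]<75).astype(np.uint8),cv2.MORPH_OPEN,np.ones((5,5))); k,l,st,ce=cv2.connectedComponentsWithStats(d); i=1+np.argmax(st[1:,4]); ct=max(cv2.findContours((l==i).astype(np.uint8),0,1)[0],key=len)
e=cv2.fitEllipse(cv2.convexHull(ct)); print('black px',np.round(e[0],1),np.round(e[1],1),'as mid-height',back(f,e[0],11).round(1),'bbox',st[i])
g=((hs[...,1]<90)&(hs[...,2]>95)).astype(np.uint8); x0,y0,w,hh=st[i][:4]; s=np.zeros_like(g); s[y0+10:y0+hh-10,x0+10:x0+w-10]=g[y0+10:y0+hh-10,x0+10:x0+w-10]
k,l,st,ce=cv2.connectedComponentsWithStats(s); i=1+np.argmax(st[1:,4]); print('disc',st[i],ce[i].round(1),back(f,ce[i],16).round(1))
E
python3 d3.py; python3 js.py; python3 -c "
from h import *
im=cv2.imread('pics/base4.png'); cv2.imwrite('pics/c4.png',cv2.resize(im[100:290,180:380],None,fx=3,fy=3,interpolation=cv2.INTER_CUBIC))"
```

```text
pad [541.5 405.5] [100.7 100.9]
black px [282.6 205.4] [75.8 80. ] as mid-height [538.6 403.5  11. ] bbox [ 243  168   80   76 3717]
disc [263 192  37  36 980] [280.9 209.9] [540.9 403.9  16. ]
p [533.5 401.8 122.1] z [ 0.0505 -0.0037 -0.9987] yaw -140.29 q [-0.3131  1.0036 -0.8576  1.5416  0.9163  1.0022  0.8086] qd [-0.001  0.011  0.002 -0.001 -0.001 -0.003 -0.   ] gap 88.1
```

View pics/c4.png

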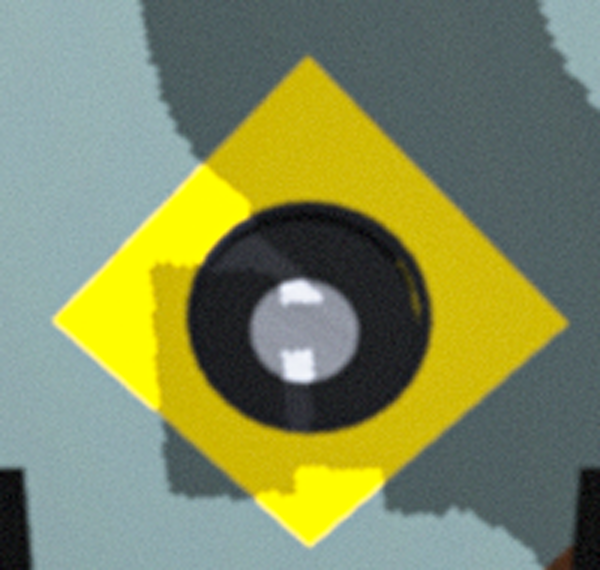

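Seen steady, the base is at (540.9,403.9) and the pad's centre at (541.5,405.5). Base is flat with the ring hidden evenly under it. Now the sensor.

```bash

python3 -m crank '[[0.039,-0.021,0,0,1],[0.039,-0.021,0,0,1],[0.039,-0.021,0,0,1],[0.039,-0.021,0,0,1],[0.039,-0.021,0,0,1]]' >/dev/null;python3 -m crank '[[0.02,-0.01,0,0,1],[0,0,0,0,1],[0,0,0,0,1],[0,0,0,0,1]]' >/dev/null; cat > spot.py <<'E'
from h import *
import sys
z=float(sys.argv[1])
f=grab('wrist','spot'); hs=cv2.cvtColor(f['color'],cv2.COLOR_BGR2HSV).astype(int)
m=((hs[...,0]>60)&(hs[...,0]<92)&(hs[...,1]>110)&(hs[...,2]>60)).astype(np.uint8)
k,l,st,ce=cv2.connectedComponentsWithStats(m); i=1+np.argmax(st[1:,4]); s=robot.sense()
w=back(f,ce[i],z); print('spot',st[i],w.round(1),'tool',(R.from_rotvec(s['orientation']).as_matrix().T@(w-s['tcp_pos'])).round(1))
print('net',[(np.round(d['point']).tolist(),round(d['conf'],2)) for d in robot.mark_of('wrist','sensor')][:2])
E
python3 spot.py 30;  python3 plan.py 437 160.5 60 -140.3;  python3 js.py
```

```text
spot [261 203  27  26 549] [437.2 162.3  30. ] tool [ 1.8 -4.5 79.6]
net [([440.0, 161.0, 1.0], 0.9)]
t 30.85 pos [433.  167.5 109.6] yaw -140.4 tilt 2.0 gap 88.3 F [-0.5  0.   0.4] j7 0.61 n 2
[0.001,-0.003,0.025,-0.000] [0.001,-0.003,0.025,-0.000] 
p [433.  167.5 109.6] z [ 0.0342 -0.0065 -0.9994] yaw -140.35 q [-0.0056  0.8305 -0.7967  2.1608  1.1497  0.6451  0.6088] qd [ 0.    -0.003  0.002  0.008  0.002 -0.002 -0.   ] gap 88.3
```

```bash

python3 -m crank '[[0.002,-0.006,0.015,0,1],[0.001,0,0.02,0,1],[0.001,0,0.02,0,1],[0.001,0,0.01,0,1],[0,0,0,0,1]]' >/dev/null;python3 plan.py 437.5 162 10 -140.3;  python3 js.py
```

```text
t 31.35 pos [439.2 168.   42.8] yaw -140.1 tilt 2.31 gap 88.1 F [-0.3  0.5 -0.2] j7 0.39 n 1
[0.006,-0.003,0.033,0.003] 
p [439.2 168.   42.8] z [ 0.0403  0.0022 -0.9992] yaw -140.1 q [-0.0605  0.9506 -0.6918  2.1781  1.4177  0.5707  0.3906] qd [-0.009 -0.002 -0.017 -0.019 -0.012  0.007  0.013] gap 88.1
```

```bash

python3 -m crank '[[0.006,-0.003,0.01,0,1],[0.001,0,0.012,0,1],[0.001,0,0.008,0,1],[0,0,0,0,1]]' >/dev/null;python3 plan.py 437.5 162 10 -140.3;  python3 js.py
```

```text
t 31.75 pos [438.7 165.9  13.2] yaw -139.9 tilt 2.6 gap 87.8 F [-1.5  0.2  0.1] j7 0.27 n 1
[0.004,-0.002,0.003,0.006] 
p [438.7 165.9  13.2] z [ 0.0448  0.0076 -0.999 ] yaw -139.95 q [-0.0667  1.0118 -0.6706  2.1895  1.5652  0.5676  0.2678] qd [-0.011 -0.021 -0.017 -0.016 -0.019 -0.005  0.02 ] gap 87.8
```

```bash

python3 -m crank '[[0.005,-0.002,0.003,0,1],[0,0,0.001,0,1],[0,0,0,0,0.3]]' >/dev/null; python3 js.py; python3 -m crank '[[0,0,0,0,0],[0,0,0,0,0],[0,0,0,0,0],[0,0,0,0,0]]' >/dev/null; python3 js.py; python3 -m crank '[[0,0,0,0,0],[0,0,-0.01,0,0],[0,0,-0.02,0,0],[0,0,-0.03,0,0],[0,0,-0.03,0,0]]' >/dev/null;python3 -m crank '[[0,0,-0.01,0,0],[0,0,0,0,0],[0,0,0,0,0],[0,0,0,0,0]]'>/dev/null;python3 js.py; python3 plan.py 541 404 120 -140
```

```text
p [437.3 162.7  10.2] z [ 0.0473  0.0097 -0.9988] yaw -139.89 q [-0.0608  1.0186 -0.6707  2.1994  1.5984  0.5692  0.2412] qd [ 0.007 -0.006  0.004  0.008 -0.002  0.002  0.001] gap 82.1
p [437.9 163.   11.1] z [ 0.0488  0.0104 -0.9988] yaw -139.9 q [-0.0608  1.0167 -0.6709  2.199   1.5975  0.5688  0.2419] qd [ 0.    -0.003 -0.001 -0.001 -0.     0.     0.002] gap 50.6
p [431.5 161.  112.5] z [ 0.0447  0.0083 -0.999 ] yaw -139.9 q [-0.008   0.8059 -0.7562  2.1851  1.1625  0.5892  0.617 ] qd [-0.004  0.009  0.01   0.003  0.008 -0.002 -0.007] gap 42.8
t 33.35 pos [431.5 161.  112.5] yaw -139.9 tilt 2.61 gap 42.8 F [ 0.2 -0.1 -0.8] j7 0.62 n 6
[-0.040,0.019,-0.000,0.000] [-0.040,0.019,-0.000,0.000] [-0.040,0.019,-0.000,0.000] [-0.040,0.019,-0.000,0.000] [-0.040,0.019,-0.000,0.000] [-0.040,0.019,-0.000,0.000]
```

```bash
python3 spot.py 131
python3 -m crank '[[-0.04,0.019,0,0,0],[-0.04,0.019,0,0,0],[-0.04,0.019,0,0,0],[-0.04,0.019,0,0,0],[-0.04,0.019,0,0,0]]' >/dev/null; python3 -m crank '[[-0.03,0.015,0,0,0],[0,0,0,0,0],[0,0,0,0,0]]' >/dev/null;python3 js.py; python3 plan.py 541 404 80 -140
```

```text
spot [ 257  271   46   40 1427] [431.1 161.1 131. ] tool [ -0.6  -0.2 -18.6]
net [([430.0, 160.0, 104.0], 0.95)]
p [534.9 395.2 106.3] z [ 0.0288 -0.0059 -0.9996] yaw -140.05 q [-0.3146  1.0174 -0.8213  1.5394  0.8888  0.9743  0.8465] qd [-0.028  0.023 -0.004 -0.035 -0.002 -0.009  0.005] gap 43.2
t 34.25 pos [534.9 395.2 106.3] yaw -140.0 tilt 1.68 gap 43.2 F [ 0.2 -0.7 -0.3] j7 0.85 n 1
[-0.010,0.003,0.026,-0.001]
```

```bash

python3 -m crank '[[-0.009,0.003,0.02,0,0],[0,0,0.02,0,0],[0,0,0.01,0,0],[0,0,0,0,0]]' >/dev/null;python3 js.py; python3 plan.py 541.2 404 34 -140
```

```text
p [539.8 397.1  51.7] z [ 0.0258 -0.0133 -0.9996] yaw -140.06 q [-0.336   1.0929 -0.7783  1.5316  0.9447  0.9198  0.8163] qd [ 0.014 -0.005 -0.     0.016  0.005  0.003 -0.005] gap 42.7
t 34.65 pos [539.8 397.1  51.7] yaw -140.1 tilt 1.66 gap 42.7 F [-0.3 -0.3 -0.6] j7 0.82 n 1
[-0.005,0.005,0.018,-0.001]
```

```bash

python3 -m crank '[[-0.005,0.004,0.008,0,0],[0,0,0.006,0,0],[0,0,0,0,0],[0,0,0,0,0]]' >/dev/null;python3 js.py; python3 plan.py 541.2 404 28 -140; python3 spot.py 57
```

```text
p [541.9 402.6  37.4] z [ 0.0261 -0.0135 -0.9996] yaw -140.11 q [-0.3475  1.1162 -0.7685  1.517   0.9574  0.9105  0.8094] qd [ 0.002  0.002  0.003  0.001  0.004  0.001 -0.002] gap 42.7
t 35.05 pos [541.9 402.6  37.4] yaw -140.1 tilt 1.68 gap 42.7 F [-0.2  0.1 -0.4] j7 0.81 n 1
[-0.000,0.002,0.009,-0.002] 
spot [ 257  271   46   39 1417] [541.1 402.5  57. ] tool [  0.4  -0.  -19.6]
net [([545.0, 400.0, 27.0], 0.83)]
```

```bash

python3 -m crank '[[0,0.001,0.004,0,0],[0,0,0,0,0]]'|sed -n '2p;4p'; python3 -m crank '[[0,0,0.003,0,0],[0,0,0,0,0]]' |sed -n '2p;4p';python3 -m crank '[[0,0,0.002,0,0],[0,0,0,0,0]]' |sed -n '2p;4p';python3 plan.py 541.2 404 28 -140
```

```text
tcp_pos: [541.7, 403.5, 33.9]
wrist_force: [-0.5, -0.4, -1.2]
tcp_pos: [541.8, 403.5, 30.9]
wrist_force: [-0.4, 0.1, -1.1]
tcp_pos: [541.9, 403.5, 28.7]
wrist_force: [-0.3, 0.6, -0.8]
t 35.75 pos [541.9 403.5  28.7] yaw -140.1 tilt 1.73 gap 43.1 F [-0.3  0.6 -0.8] j7 0.8 n 1
[0.000,0.001,0.001,-0.002]
```

```bash

python3 -m crank '[[0,0,0.001,0,0],[0,0,0,0,0]]'|sed -n '2p;4p'; python3 -m crank '[[0,0,0.001,0,0],[0,0,0,0,0]]' |sed -n '2p;4p'
```

```text
tcp_pos: [542.0, 403.7, 27.8]
wrist_force: [0.6, -0.5, 0.4]
tcp_pos: [542.0, 403.7, 27.7]
wrist_force: [-0.5, 0.8, -0.3]
```

```bash

python3 -m crank '[[0,0,0.001,0,0],[0,0,0,0,0]]' |sed -n '2p;4p'
```

```text
tcp_pos: [542.1, 403.7, 27.7]
wrist_force: [-0.6, -0.2, -0.4]
```

The descent stopped at 27.7 mm, so the sensor is standing on the base. Releasing and backing off.

```bash

python3 -m crank '[[0,0,0,0,0.8],[0,0,0,0,0.8],[0,0,0,0,0.8],[0,0,0,0,0.8]]' |tail -1; python3 -m crank '[[0,0,-0.015,0,0.9],[0,0,-0.03,0,0.9],[0,0,-0.03,0,1],[0,0,-0.03,0,1]]' >/dev/null; python3 -m crank '[[0,0,0,0,1],[0,0,0,0,1],[0,0,0,0,1],[0,0,0,0,1]]' >/dev/null;python3 spot.py 46; python3 d3.py; python3 - <<'E'
from h import *
f=grab('top','end'); 
for t in ['optic_blue','optic_pink','jack','base','sensor','jar']: print(t,[(np.round(d['point']).tolist(),round(d['conf'],2)) for d in robot.mark_of('top',t)][:2])
im=f['color']; cv2.imwrite('pics/endmix.png',np.vstack([cv2.resize(im[100:290,70:500],(800,354),interpolation=cv2.INTER_CUBIC),np.hstack([cv2.resize(cv2.imread('pics/base4.png')[90:290,160:400],(290,242)),np.zeros((242,510,3),np.uint8)])]))
E
```

```text
finger_gap: 70.5
spot [266 199  26  25 497] [541.2 403.   46. ] tool [ 0.2 -1.3 92.6]
net [([543.0, 403.0, 17.0], 0.85)]
pad [541.5 405.4] [100.6 100.9]
black px [282.  196.9] [72.3 75.9] as mid-height [538.8 403.5  11. ] bbox [ 244  161   76   60 1547]
disc [ 254  176   54   35 1335] [279.4 193.5] [536.8 399.2  16. ]
optic_blue [([557.0, -380.0, 1.0], 0.72)]
optic_pink [([657.0, 158.0, 6.0], 0.53)]
jack [([658.0, 156.0, 5.0], 0.71), ([652.0, -147.0, -0.0], 0.47)]
base []
sensor [([652.0, 161.0, -1.0], 0.58)]
jar [([661.0, -5.0, 2.0], 0.88), ([653.0, -153.0, -2.0], 0.15)]
```

View pics/endmix.png

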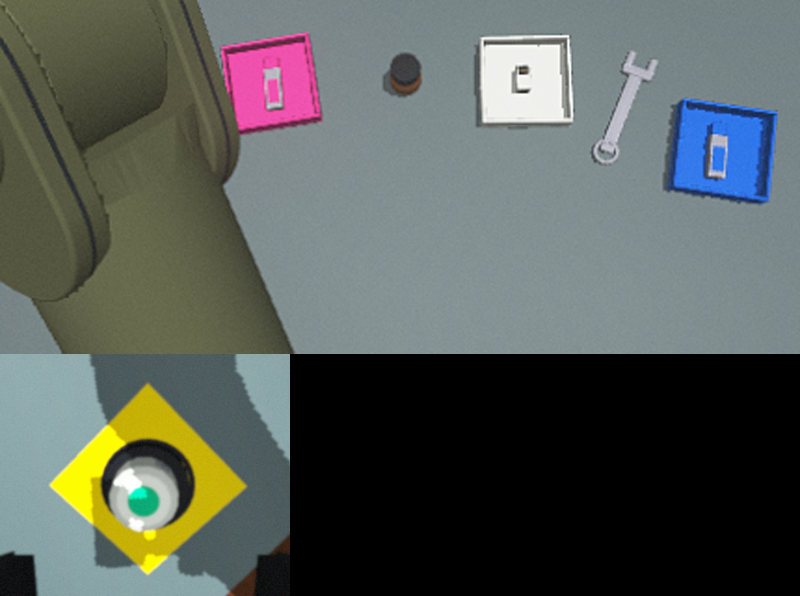

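The last picture shows the blue, pink and white trays filled, the jar upright, and the sensor upright on the base. Its green spot at (541.2,403.0) is about 1 mm from the base centre. The gripper is clear, so I'm handing in.

```bash
python3 -c "
from h import *
print(robot.finish_job(), robot.sense()['time_s'])"
```

```text
the job is handed in; nothing more can be done
the job is handed in; nothing more can be done
```

I placed all five things and handed the job in at about 37 s on the robot's clock; it reports no verdict.

- **Trays:** both transceivers and the jack lie flat and near the middle of their trays in the last top picture, right way up.
- **Room sensor:** the base measured about 2 mm from the pad's centre, and the sensor's green spot about 1 mm from the base's centre. The base's outline had not moved after I set the sensor down.
- **Jar:** it stands upright where it was, within about 2 mm.

**Checks that disagreed:**
- The arm blocked the top camera's view of the pad at the end. The networks then found no base, put the sensor in the pink tray, and gave their best jack match there too. The picture and the wrist camera contradict this.
- One reading of the base's steel disc was also invalid, because the sensor was already covering it.
- The wrist leaned by up to about 5.7° during the moves, mostly when reaching low near the base. Everything still looked level in the pictures, but I did not measure final tilts.

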